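# Clamp a manifold block in the tilted assembly fixture

## Robot

A 6-joint arm with a two-finger parallel gripper is mounted at the origin on the work surface. World frame = base frame: x ahead of the robot, y to its left, z up, the work surface at z = 0. Lengths are in m, angles in rad, forces in N, time in s.
With the tool pointing down it reaches from about 0.3 to 0.85 m from the base axis. Payload 4.2 kg.
Tool frame: the origin (TCP) lies midway between the tips of the shut fingers; the grasp point (between the pads) lies r.tcp_to_grasp behind it (r.tcp_to_grasp is the distance from the TCP to the grasp point, in m); z points along the fingers, y is the direction in which the jaws open and shut (so a half turn about z gives the same grasp; the last joint's range is limited). The gripper opens to 91 mm and grips with 3 to 60 N. Pads are 32 mm wide; open, the fingers measure 118 mm over their backs; the gripper's body (76 mm by 178 mm) begins 60 mm behind the grasp point.
Start: joints at [1.277, 0.32, 1.565, -0, 1.257, -0.02], TCP at [0.155, 0.554, 0.214] pointing down, gripper open.
Joint ranges: [-3.11, 3.11], [-0.84, 2.01], [0.21, 2.61], [-1.34, 4.49], [0.05, 2.63], [-2.56, 2.56]. Speed limits (rad/s): [2.57, 2.57, 3.14, 3.14, 3.14, 3.14].

## Interface

Orientations are given as a unit quaternion [w, x, y, z].
In Python, from cell import status, optics, r gives the robot as it stands.
- The arm moves only by the tool drive_tool, never from a script. Its arguments are lists of equal length, an entry for each row: "slide": the shift along the world's x, y, z in units of 0.6 m (1.0 is 0.6 m), a list of three; "angular": the turn, a rotation vector about the world's x, y, z in units of 0.5 rad (1.0 is 0.5 rad), a list of three. A call has exactly 8 rows; each row is the pose to reach, as a shift and turn from the pose measured when the call began; what a row does not reach only later rows make up. A row lasts 1/12 s, in which the tool goes at most 41.7 mm and 7.16 degrees, less where a joint would pass 70% of its speed; a pose out of reach is approached as far as the arm can. A call with a number of a shift or a turn outside -1 to 1 is refused whole. A call with a gripper value outside its range is refused whole. "hand" is the opening, from -1 (shut) to 1 (fully open), set as the call begins (left out, the last holds). The fingers move at their own pace and stop on an object; "grip_force" is the grip in N (left out, the last holds). Time passes only in rows, so rows that repeat a pose let the fingers close, or fill a call up. It gives the time, the measured TCP pose, the force and the opening at its end, in the units of the state.
- status.get_state(): the state, without advancing time (a new reading comes with each control period).
- optics.snapshot(name): name is "scene" or "top"; returns the picture (420x560x3 uint8, red, green, blue); there is no depth.
- optics.camera_params(name): a dict with "fx", "fy", "cx", "cy" (pixels), "view" (4x4, takes a point from world to camera coordinates). Camera axes: x right, y up, looking along -z (the intrinsics and any distortion apply to the point x, -y, -z); pixel columns grow to the right and rows downward; lengths in m; the calibration is good to about 2 mm. A picture is of the moment at which its call begins. camera_params takes no time and is no camera call.
- r.sign_off(): hands the job in, once; it reports no verdict.
Trained networks look in the newest picture that a camera, given by its name, has taken for a name from the list of things; names that differ only in an ending like _2 or _b are one class to them, and where a whole thing is asked for, a point or a joint stands for the part that bears it (a point fixed in the world has none). Each returns a list of dicts, best first, with "score" (0 to 1); they miss things now and then, are a little off and sometimes report something else, mostly with a low value. They report only what shows in the picture. A call takes as long as a camera call. They do not tell look-alikes from the thing itself.
- optics.boxes_of(camera, name): "extent" ([centre column, centre row, width, height] in pixels, round what is visible of it).
- optics.outline_of(camera, name): "mask" (420x560 bool, what is visible of it) and "extent" ([centre column, centre row, width, height] in pixels, round what is visible of it).
- optics.place_of(camera, name): "position" ([column, row] in pixels: a listed point, or the origin of a listed thing).
The state is a dict: "time_s": time; "joint_pos": joint angles; "joint_vel": joint speeds; "effort": joint torques, N m; "position": TCP position; "tcp_rot": TCP orientation; "ft_force": force on the tool from outside, world axes, zero at the start; "torque": the same for the moment, N m; "grip_width": finger opening in m.
Only numpy, scipy, OpenCV 4.12 (cv2) and the standard library are available. Lean on these libraries where they do the work, as an engineer would, in place of code of your own. Each camera call takes 0.05 s, during which the arm holds its last target.

## Task

Get the aluminium manifold block ready for its fittings: set it down (don't drop it) in the tilted fixture, ports up and plugged end away from the end stop, flat on the rests and hard up against both lower locators and the end stop, then lock the toggle clamp against it. The clamp may have been left locked, part way or open, so make sure it is open first. Leave the other things on the bench where they are.

Things in the scene. Friction and masses are not known exactly. Their poses are not given: they have to be found in the camera images.
- block: the plain aluminium manifold block, 130 mm long (its y), 44 mm wide (its x), 40 mm tall (its z); origin at the centre of its underside. Four round ports 18 mm across in the top at y = +-24 and +-47 mm. A brass hex plug (20 mm across) sticks out 14 mm from the middle of its -y end; the +y end is flat. It starts lying on the bench, ports up. About 0.5 kg.
- nest: sloping aluminium plate of the fixture (fixed), tilted 25 deg about its own y: x runs uphill, away from the robot, y is level, z points square out of the plate (up, and back to the robot). Origin: where the underside centre of the seated block lies; the seated block's axes agree with the nest's. Two rest strips, tops at z = 0, stand 5 mm over the plate, which spans x -53..182, y +-95 mm
- lower_locators (a point): midway between the two lower locator blocks, on the face line that the block's downhill long side rests on (nest x = -22, y = 0, z = 0 mm). Each is 24 mm wide, at y = +-45 mm, so 66 mm is free between them; they rise 20 mm over the rests and reach 14 mm downhill. Axes as the nest's
- end_stop (a point): middle of the end stop's face (nest x = 0, y = +65, z = 0 mm), which the flat end of the block touches; 26 mm wide, rises 16 mm over the rests, 14 mm thick. Axes as the nest's
- clamp_handle (a joint): handle of the push-pull toggle clamp: 0 = locked, at its stop (plunger fully out, tip 3 mm inside the seated block's place), 1.40 rad = fully open, at its stop (tip drawn back 37 mm uphill; clears the block from about 0.9 on). Turns about nest y, positive leaning uphill. Takes about 2 N at the grip, a little more over the last 0.4 rad against the block; dead centre at 0.09, past it it stays locked. Stays where left
- handle_grip (a point): a point of the handle's black flat-sided grip, 105 mm from the handle pivot (grip 18 mm wide along y, 22 mm thick, from 51 to 137 mm along the handle). Locked, the handle leans 20 deg downhill of the nest's z (45 deg to the robot from vertical); fully open it leans 60 deg uphill of the nest's z (35 deg from vertical, away). Its y axis is the nest's y
- handle_pivot (a point): the axis of the handle (along nest y), fixed to the fixture, at x = 136, y = 0, z = 13 mm in the nest frame; axes as the nest's
- clamp_plunger: the clamp's steel plunger with its sprung rubber tip, 22 mm across, 13 mm above the rests; slides along nest x to press the middle of the block's uphill side against the lower locators. Origin: its rear pin, 67 mm uphill of the tip's face. The clamp's barrel and base take nest x from 57 mm on, 50 mm wide, up to 30 mm above the rests apart from the handle and its links
- bearing: a grey cast pillow-block bearing, foot 127 mm along its y, 38 mm along x, 63 mm tall; origin at the centre of its underside; to be left alone
- jar: a grey lidded jar, 64 mm in diameter, 85 mm tall; origin at the centre of its underside; to be left alone
- wrench: a steel spanner lying flat, 170 mm long along its own x; origin near the middle of its underside; to be left alone
- flange: a dark steel hub flange lying flat, 90 mm in diameter, 34 mm tall; origin at the centre of its underside; to be left alone
- screwdriver: a black-handled screwdriver lying flat, 190 mm long along its own x; to be left alone
Not all that is in view belongs to the job. Of the things that look like the block, take the one that is farthest to the robot's left at the start.

How it is judged:
On the way:
1. the block lies seated in the nest (x of block in the frame of nest between -0.003 and 0.01 m and y of block in the frame of nest between -0.006 and 0.003 m and z of block in the frame of nest between -0.003 and 0.003 m and angle between the z axis of block and the z axis of nest, either way round below 0.05 rad and angle between the y axis of block and the y axis of nest, either way round below 0.06 rad and angle between block's own z axis and vertical below 1.2 rad), for 0.2 s.
At the end, for the whole second after the job is handed in: Block flat on the rests (within 3 mm, 0.05 rad), within 4 mm of the lower locators and 6 mm of the end stop, square within 0.06 rad; handle locked (below 0.08 rad), the plunger pressing the block with over 8 N; block at rest (x of block in the frame of nest between -0.003 and 0.004 m and y of block in the frame of nest between -0.006 and 0.003 m and z of block in the frame of nest between -0.003 and 0.003 m and angle between the z axis of block and the z axis of nest, either way round below 0.05 rad and angle between the y axis of block and the y axis of nest, either way round below 0.06 rad and angle between block's own z axis and vertical below 1.2 rad and value of joint clamp_handle below 0.08 rad and contact force between clamp_plunger and block above 8 N and linear speed of block below 0.01 m/s); the robot touches nothing.
It fails at once if the block is dropped or thrown into the nest: faster than 0.35 m/s within 20 mm of its seat (distance between block and nest below 0.02 m and linear speed of block above 0.35 m/s).
It fails at once if another thing on the bench is moved more than 30 mm (distance of any of bearing, jar, wrench, flange, screwdriver from where it was at the start of the episode above 0.03 m).
It also fails if it takes over 72 s, if anything falls off the work surface, if the arm or the gripper's body presses on something with over 40 N, if the wrist force passes 120 N, or if a joint passes its speed limit or range.

## Working session

There is one attempt and no reset: what is moved stays moved. The work goes in short steps, Python scripts to look and compute and a tool call to move; the robot and the scene stay as the last step left them, time stands still between calls to the robot, and variables do not carry over. Pictures are saved under pics/ and viewed, and the job is handed in when it is done.

Besides the shell and the picture viewer there is one more tool, called after "Call:" as name(argument=value, ...) on one line, values as JSON. drive_tool: Moves the arm, as the interface text tells. Its arguments: {"type":"object","properties":{"slide":{"type":"array","items":{"type":"array","items":{"type":"number","minimum":-1,"maximum":1}}},"angular":{"type":"array","items":{"type":"array","items":{"type":"number","minimum":-1,"maximum":1}}},"hand":{"type":"number"},"grip_force":{"type":"number"}},"required":["slide","angular"]}

```bash
ls; mkdir -p pics; python3 - <<'E'
from cell import status, optics, r
import cv2
print(status.get_state()); print(r.tcp_to_grasp)
for n in ("scene","top"):
    im=optics.snapshot(n); cv2.imwrite(f"pics/{n}0.png",im[:,:,::-1])
    p=optics.camera_params(n); print(n,{k:(v if k!='view' else v) for k,v in p.items()})
E
```

```text
pics
{'time_s': 0.0, 'joint_pos': array([ 1.27699294e+00,  3.20295705e-01,  1.56570802e+00, -4.13429511e-05,
        1.25741110e+00, -1.99936708e-02]), 'joint_vel': array([-1.01438976e-03, -3.00177561e-04,  1.10837164e-03, -2.14212021e-03,
        6.21775407e-05, -6.76050046e-04]), 'effort': array([-3.01887496e-05, -4.12465811e+01, -2.31966323e+01,  7.25727179e-02,
        4.59800370e-02, -1.54517111e-04]), 'position': array([0.15533644, 0.55307282, 0.21310686]), 'tcp_rot': array([-1.22944432e-04,  1.36471204e-01,  9.90643619e-01, -9.02963730e-04]), 'ft_force': array([-0.27028149,  0.80617965, -0.96356794]), 'torque': array([-0.07038728,  0.02317981, -0.01250121]), 'grip_width': 0.09121189814854473}
0.0188
scene {'fx': 527.7453251178563, 'fy': 527.7453251178563, 'cx': 280.27449659119316, 'cy': 210.70849968186954, 'view': array([[-0.07243552,  0.99726462, -0.01470989,  0.06167734],
       [-0.63206606, -0.03449077,  0.77414655,  0.20694289],
       [ 0.7715216 ,  0.06537333,  0.63283548, -1.79732144],
       [ 0.        ,  0.        ,  0.        ,  1.        ]])}
top {'fx': 440.72234720553087, 'fy': 440.72234720553087, 'cx': 277.0453116901303, 'cy': 205.01695668336723, 'view': array([[-0.01649129, -0.99984974,  0.00534126,  0.00564366],
       [ 0.97443767, -0.01487464,  0.22416506, -0.53225821],
       [-0.22405192,  0.00890149,  0.97453656, -1.1039069 ],
       [ 0.        ,  0.        ,  0.        ,  1.        ]])}
```

View pics/scene0.png

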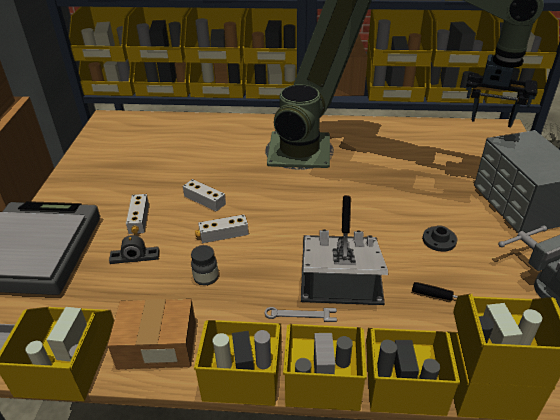

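View pics/top0.png

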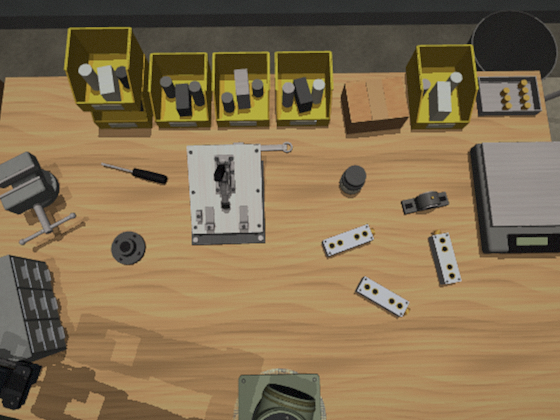

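Top picture: three look-alike blocks at top pixels (348,241), (383,297) and (445,258). The robot's left (+y) is image left in the top view, so (348,241) is the one. The same block in the scene view is (223,228), rightmost of the three. I'll confirm in an enlarged crop and run the networks.

```bash
cat > h.py <<'E'
import numpy as np, cv2
from cell import status, optics, r
P={n:optics.camera_params(n) for n in("scene","top")}
def proj(n,X):
    p=P[n]; X=np.atleast_2d(X); c=X@p['view'][:3,:3].T+p['view'][:3,3]
    return np.c_[p['fx']*c[:,0]/-c[:,2]+p['cx'], p['fy']*-c[:,1]/-c[:,2]+p['cy']]
def ray(n,uv):
    p=P[n]; R=p['view'][:3,:3]; t=p['view'][:3,3]
    d=np.array([(uv[0]-p['cx'])/p['fx'],-(uv[1]-p['cy'])/p['fy'],-1]); 
    return -R.T@t, R.T@d
def atz(n,uv,z):
    o,d=ray(n,uv); return o+d*(z-o[2])/d[2]
def tri(uv1,uv2):
    o1,d1=ray("scene",uv1); o2,d2=ray("top",uv2)
    A=np.c_[d1,-d2]; s=np.linalg.lstsq(A,o2-o1,rcond=None)[0]
    a=o1+d1*s[0]; b=o2+d2*s[1]; return (a+b)/2, np.linalg.norm(a-b)
def crop(n,im,c,w,h,k,name):
    x,y=int(c[0]-w/2),int(c[1]-h/2); x=max(x,0);y=max(y,0)
    s=im[y:y+h,x:x+w,::-1]; cv2.imwrite(f"pics/{name}.png",cv2.resize(s,None,fx=k,fy=k,interpolation=cv2.INTER_CUBIC))
E
python3 - <<'E'
from h import *
ims={n:optics.snapshot(n) for n in P}
crop("top",ims["top"],(350,240),130,100,6,"blk_top")
crop("scene",ims["scene"],(345,245),130,100,6,"fix_scene")
crop("top",ims["top"],(227,190),130,120,5,"fix_top")
crop("scene",ims["scene"],(205,215),130,100,6,"blk_scene")
for nm in ["block","nest","lower_locators","end_stop","handle_grip","handle_pivot","clamp_plunger"]:
    L={}
    for n in P:
        q=optics.place_of(n,nm); L[n]=q
        print(nm,n,[(np.round(d['position'],1).tolist(),round(d['score'],2)) for d in q[:4]])
    if nm!="block" and L["scene"] and L["top"]:
        x,e=tri(L["scene"][0]['position'],L["top"][0]['position']); print("   ",x.round(4),e.round(4))
for n in P:
  for d in optics.outline_of(n,"block"): print(n,np.round(d['extent']),d['score'])
E
```

```text
block scene [([206.0, 199.8], 0.96), ([220.9, 236.5], 0.76), ([136.4, 216.3], 0.67)]
block top [([347.2, 239.0], 0.75), ([442.4, 260.7], 0.73), ([382.0, 295.6], 0.66)]
nest scene [([338.7, 241.8], 0.97)]
nest top [([224.9, 215.7], 0.75)]
    [0.5079 0.1316 0.0496] 0.0084
lower_locators scene [([340.3, 238.6], 0.58)]
lower_locators top [([226.9, 221.8], 0.9)]
    [0.492  0.1313 0.046 ] 0.0012
end_stop scene [([365.8, 243.4], 0.84), ([345.2, 252.4], 0.47), ([450.6, 297.9], 0.33)]
end_stop top [([204.2, 214.1], 0.59), ([226.5, 163.2], 0.45)]
    [0.5128 0.1935 0.0511] 0.0061
handle_grip scene [([343.5, 208.5], 0.65)]
handle_grip top [([217.7, 173.6], 0.8), ([223.2, 181.5], 0.18)]
    [0.5739 0.1317 0.214 ] 0.0066
handle_pivot scene [([346.3, 255.3], 0.66)]
handle_pivot top [([222.6, 164.8], 0.89), ([221.7, 180.5], 0.34)]
    [0.6273 0.1377 0.1165] 0.0043
clamp_plunger scene []
clamp_plunger top [([222.6, 183.6], 0.44)]
scene [206. 196.  41.  31.] 0.96
scene [225. 229.  55.  27.] 0.85
scene [136. 214.  27.  40.] 0.66
top [445. 258.  31.  56.] 0.88
top [385. 296.  54.  43.] 0.74
top [348. 240.  58.  30.] 0.67
```

View pics/blk_top.png

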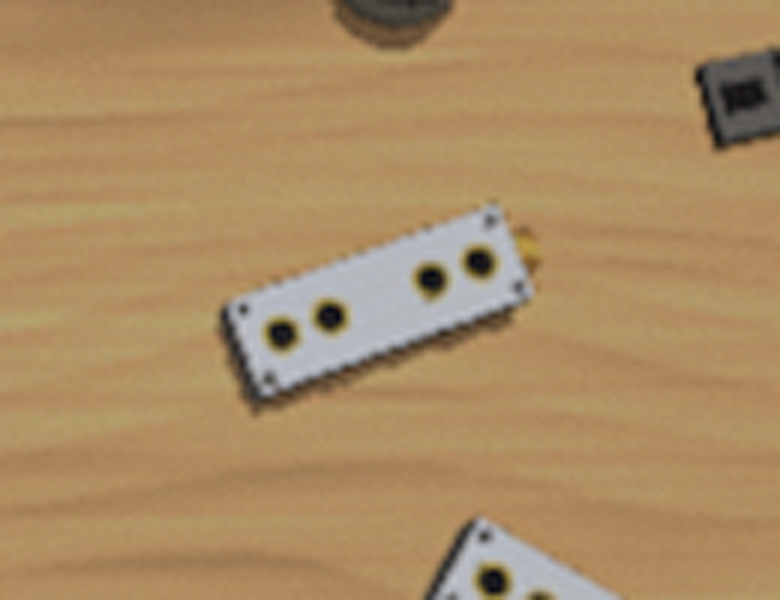

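View pics/fix_scene.png

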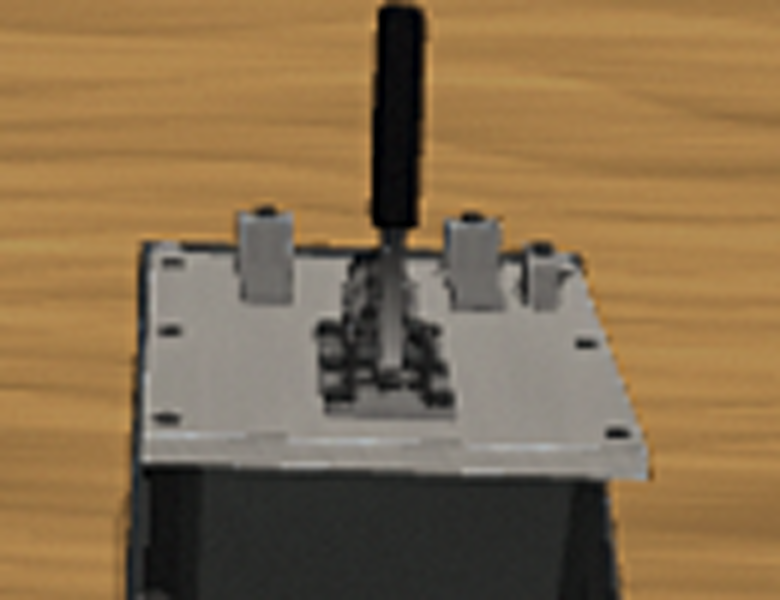

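View pics/fix_top.png

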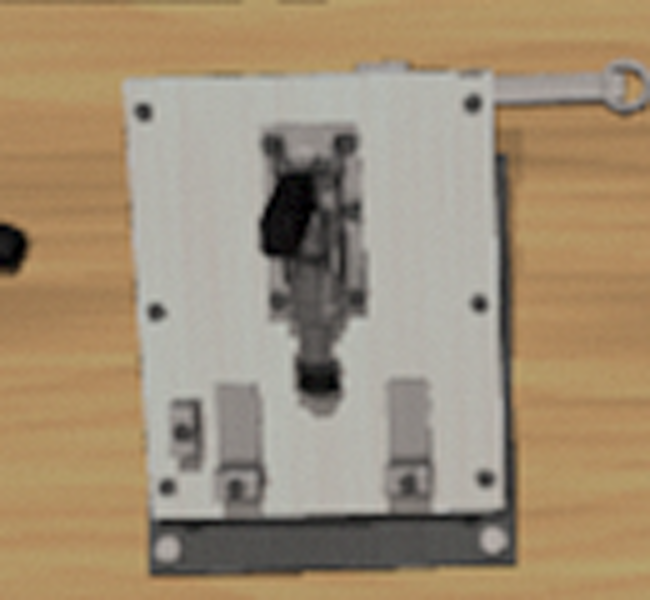

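View pics/blk_scene.png

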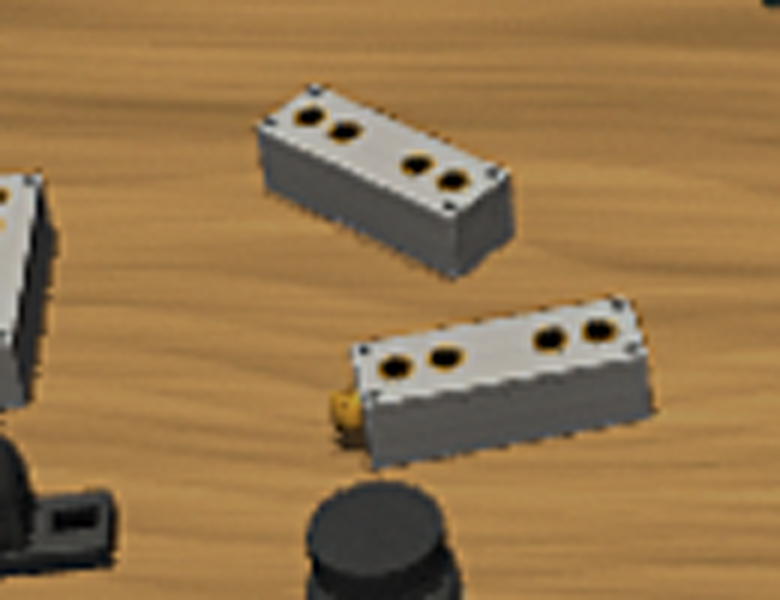

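The crops show the target at top (348,241) with ports up. Its brass plug is on the right, at top (372,231) and scene (198,233), so the plugged end already faces world −y. The end stop is at the +y side of the fixture, top (198,216). The handle grip stands part way. Next I fit the poses.

```bash
cat > fit.py <<'E'
from h import *
from scipy.optimize import least_squares
c2=lambda L,o,k:(np.array(L,float)+.5)/k-.5+np.array(o)
py=np.array([47,24,-24,-47.])/1000
Xb=np.c_[0*py,py,0*py+.04]
Xc=np.array([[s*.022,t*.065,.04] for s,t in [(1,1),(-1,1),(-1,-1),(1,-1)]])
ut=c2([(283,333),(330,316),(431,280),(479,262)],(285,190),6)
uct=c2([(226,306),(263,400),(532,297),(496,206)],(285,190),6)
us=c2([(598,331),(550,339),(445,358),(396,367)],(140,165),6)
ucs=c2([(652,348),(620,297),(358,348),(372,403)],(140,165),6)
def Rz(a): c,s=np.cos(a),np.sin(a); return np.array([[c,-s,0],[s,c,0],[0,0,1]])
def fb(p,full=False):
    R=Rz(p[2]); t=np.array([p[0],p[1],p[3] if len(p)>3 else 0])
    return np.r_[(proj("top",np.r_[Xb,Xc]@R.T+t)-np.r_[ut,uct]).ravel(),(proj("scene",np.r_[Xb]@R.T+t)-np.r_[us]).ravel()]
for p0 in([.4,-.15,.3],[.4,-.15,.3,0]):
    s=least_squares(fb,p0); print("block",s.x.round(4),np.sqrt((s.fun**2).mean()).round(2)); 
print(s.fun.reshape(-1,2).round(1).tolist())
# nest
a=np.radians(25); 
def Rn(y): 
    # x uphill: (cos,0,sin); z: (-sin,0,cos)
    return Rz(y)@np.array([[np.cos(a),0,-np.sin(a)],[0,1,0],[np.sin(a),0,np.cos(a)]])
Xt=np.array([[182,95,-5],[182,-95,-5],[-53,-95,-5],[-53,95,-5],[-22,0,0],[0,65,0],[136,0,13]])/1000
vt=np.r_[c2([(122,80),(495,70),(505,512),(150,522)],(162,130),5),[[226.9,221.8],[204.2,214.1],[222.6,164.8]]]
Xs=np.array([[182,95,-5],[182,-95,-5],[-53,-95,-5],[-53,95,-5],[-22,0,0],[0,65,0],[136,0,13]])/1000
vs=np.r_[c2([(648,443),(138,438),(146,246),(580,258)],(280,195),6),[[340.3,238.6],[365.8,243.4],[346.3,255.3]]]
def fn(p):
    R=Rn(p[3]);t=p[:3]
    return np.r_[(proj("top",Xt@R.T+t)-vt).ravel(),(proj("scene",Xs@R.T+t)-vs).ravel()]
if __name__=="__main__":
    s=least_squares(fn,[.5,.13,.05,0],loss="soft_l1"); print("nest",s.x.round(4)); print(s.fun.reshape(-1,2).round(1).tolist())
E
python3 fit.py
```

```text
block [ 0.4401 -0.1886  0.3374] 0.34
block [ 0.4402 -0.1884  0.3375  0.0014] 0.3
[[-0.4, 0.6], [-0.1, 0.4], [-0.2, 0.2], [-0.2, 0.2], [-0.3, -0.3], [-0.3, -0.3], [0.5, -0.2], [0.0, -0.4], [-0.2, -0.2], [-0.4, 0.0], [-0.2, 0.0], [-0.4, 0.1]]
nest [0.5114 0.1322 0.0533 0.0151]
[[-0.3, 0.1], [-0.9, 0.0], [0.1, -0.2], [0.2, -0.0], [-0.4, 0.3], [-2.7, 0.7], [0.3, -1.5], [-0.1, 1.1], [-0.1, -0.7], [0.1, 0.8], [-0.9, 0.8], [-0.1, 0.4], [0.2, -1.1], [-2.3, -1.3]]
```

Both fits are good (0.3 px for the block, mostly under 1 px for the plate). I'll overlay the nest model and estimate the handle angle.

```bash
cat > ov.py <<'E'
from fit import *
NT=np.array([.5114,.1322,.0533]); NR=Rn(.0151)
def nw(X): return np.atleast_2d(X)@NR.T+NT
def hdl(th,rr): # angle from nest z uphill
    b=th-np.radians(20); return np.array([.136+rr*np.sin(b),0,.013+rr*np.cos(b)])
def box(x,y,z): return np.array([[i,j,k] for i in x for j in y for k in z])/1000.
def overlay(n,im,th,block=None,extra=[]):
    im=cv2.resize(im[:,:,::-1],None,fx=4,fy=4,interpolation=cv2.INTER_CUBIC).copy()
    def L(A,B,c):
        q=(proj(n,np.array([A,B]))+.5)*4-.5; cv2.line(im,tuple(int(v) for v in q[0]),tuple(int(v) for v in q[1]),c,1,cv2.LINE_AA)
    def B(X,c,f=nw):
        X=f(X)
        for i in range(8):
            for j in range(i):
                if bin(i^j).count('1')==1: L(X[i],X[j],c)
    B(box((-53,182),(-95,95),(-5,-5)),(0,0,255))
    for s in(-45,45): B(box((-36,-22),(s-12,s+12),(0,20)),(0,255,0))
    B(box((-13,13),(65,79),(0,16)),(255,0,0))
    H=nw([hdl(th,0),hdl(th,.051),hdl(th,.137)]); L(H[0],H[1],(255,0,255)); L(H[1],H[2],(0,255,255))
    if block is not None:
        R,t=block; B(box((-22,22),(-65,65),(0,40)),(255,255,0),lambda X:X@R.T+t)
    return im
E
python3 - <<'E'
from ov import *
g={n:optics.snapshot(n) for n in P}
tg={"scene":np.array([343.5,208.5]),"top":np.array([217.7,173.6])}
tip={"scene":(np.array([400,8])+.5)/6-.5+[280,195]}
f=lambda p:np.r_[(proj("top",nw(hdl(p[0],.105)))[0]-tg["top"]),(proj("scene",nw(hdl(p[0],.105)))[0]-tg["scene"]),proj("scene",nw(hdl(p[0],.137)))[0]-tip["scene"]]
s=least_squares(f,[.3]); print(s.x,s.fun.round(1)); th=s.x[0]
o=overlay("top",g["top"],th,(Rz(.3374),np.array([.4401,-.1886,0]))); cv2.imwrite("pics/ov_top.png",o[520:1080,700:1500])
o=overlay("scene",g["scene"],th,(Rz(.3374),np.array([.4401,-.1886,0]))); cv2.imwrite("pics/ov_scene.png",o[740:1240,780:1580])
print(nw([hdl(th,.105),hdl(th,0)]))
E
```

```text
block [ 0.4401 -0.1886  0.3374] 0.34
block [ 0.4402 -0.1884  0.3375  0.0014] 0.3
[[-0.4, 0.6], [-0.1, 0.4], [-0.2, 0.2], [-0.2, 0.2], [-0.3, -0.3], [-0.3, -0.3], [0.5, -0.2], [0.0, -0.4], [-0.2, -0.2], [-0.4, 0.0], [-0.2, 0.0], [-0.4, 0.1]]
[0.23566365] [ 0.9  0.1  2.   0.7 -0.3 -0.6]
[[0.57429826 0.13314984 0.21208773]
 [0.6291504  0.13397817 0.12255808]]
```

View pics/ov_top.png

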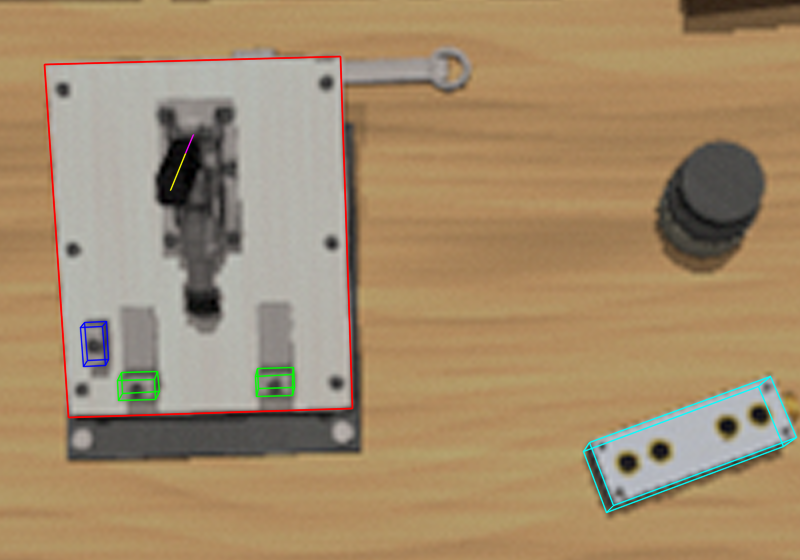

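View pics/ov_scene.png

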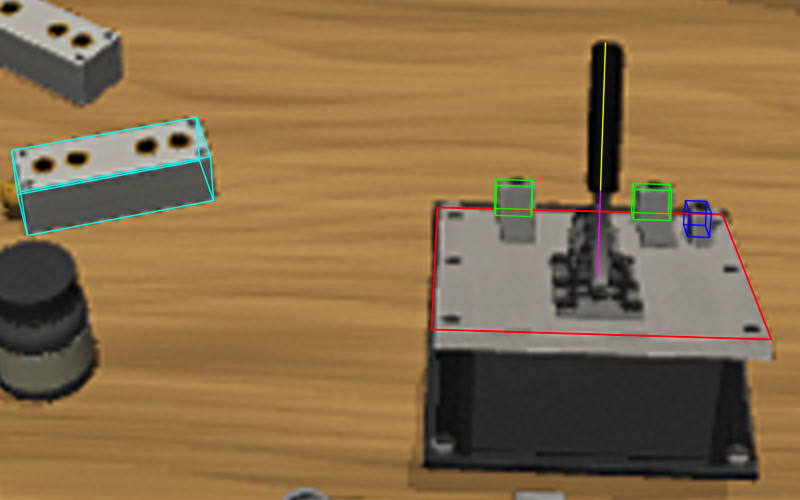

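The overlay agrees within about 1 mm, and the handle is at ≈0.24 rad (part way). I'll open it first by pushing it uphill with shut fingers.

```bash
sed -i 's/^for p0 in/if __name__=="__main__":\n  for p0 in/; s/^    s=least_squares(fb/      s=least_squares(fb/; s/^print(s.fun/if __name__=="__main__": print(s.fun/' fit.py
cat > go.py <<'E'
from ov import *
from scipy.spatial.transform import Rotation as Ro
def cur():
    s=status.get_state(); q=s['tcp_rot']; return s,np.array(s['position']),Ro.from_quat([q[1],q[2],q[3],q[0]])
RT=np.c_[NR[:,1],NR[:,0],-NR[:,2]]   # tool axes for nest work
def delta(t,R,label=""):
    s,p,q=cur(); rv=(Ro.from_matrix(R)*q.inv()).as_rotvec()
    print(label,"slide",((np.array(t)-p)/.6).round(4).tolist(),"ang",(rv/.5).round(4).tolist(),"half",(rv/1).round(3).tolist())
def nest(label,*pts):
    for x,y,z in pts: delta(nw([x,y,z])[0],RT,label+str((x,y,z)))
E
python3 - <<'E'
from go import *
print(np.linalg.det(RT))
nest("pre",(.076,0,.113),(.06,0,.2))
E
```

```text
0.9999999999999999
pre(0.076, 0, 0.113) slide [0.6284, -0.7018, -0.0436] ang [0.57, -0.7405, -2.5206] half [0.285, -0.37, -1.26]
pre(0.06, 0, 0.2) slide [0.543, -0.7031, 0.0766] ang [0.57, -0.7405, -2.5206] half [0.285, -0.37, -1.26]
```

Call:
drive_tool(slide=[[0,0,0.06],[0.03,-0.03,0.12],[0.08,-0.08,0.15],[0.13,-0.14,0.15],[0.18,-0.2,0.15],[0.22,-0.26,0.15],[0.25,-0.31,0.15],[0.27,-0.35,0.15]], angular=[[0.02,-0.03,-0.1],[0.05,-0.06,-0.2],[0.07,-0.09,-0.3],[0.1,-0.12,-0.4],[0.12,-0.15,-0.5],[0.14,-0.18,-0.6],[0.17,-0.21,-0.72],[0.19,-0.247,-0.84]], hand=-1, grip_force=30)

```text
time_s: 1.77
position: [0.3186, 0.3416, 0.3041]
tcp_rot: [0.055, 0.341, 0.937, 0.056]
ft_force: [-0.2, 0.6, -0.6]
grip_width: 0.0405
```

```bash
python3 - <<'E'
from go import *
s=cur()[0]; print(s['grip_width'],s['time_s'],s['ft_force'],s['joint_pos'])
nest("pre",(.06,0,.2))
E
```

```text
0.04053278604014253 1.7667 [-0.18245477  0.58926662 -0.61832518] [ 0.83899788  0.0207226   1.72225431 -0.06361272  1.25477053 -0.01852986]
pre(0.06, 0, 0.2) slide [0.2711, -0.3497, -0.0737] ang [0.3796, -0.4903, -1.674] half [0.19, -0.245, -0.837]
```

Call:
drive_tool(slide=[[0.03,-0.04,0],[0.06,-0.08,0],[0.1,-0.12,0],[0.13,-0.16,0],[0.17,-0.2,0],[0.2,-0.25,0],[0.24,-0.3,-0.02],[0.26,-0.34,-0.04]], angular=[[0.02,-0.03,-0.1],[0.05,-0.06,-0.2],[0.07,-0.09,-0.3],[0.1,-0.12,-0.4],[0.12,-0.15,-0.5],[0.14,-0.18,-0.6],[0.17,-0.21,-0.72],[0.19,-0.245,-0.837]])

```text
time_s: 2.43
position: [0.477, 0.1355, 0.281]
tcp_rot: [0.108, 0.528, 0.836, 0.109]
ft_force: [0.3, 0.7, -0.4]
grip_width: 0.0006
```

```bash
python3 - <<'E'
from go import *
s=cur()[0]; print(s['grip_width'],s['joint_pos'])
nest("pre",(.06,0,.2),(.07,0,.113))
E
```

```text
0.0005946913810117424 [ 0.26050923 -0.00408007  1.8340418  -0.01222625  1.00428145 -0.17875966]
pre(0.06, 0, 0.2) slide [0.0072, -0.0062, -0.0351] ang [0.1892, -0.2369, -0.828] half [0.095, -0.118, -0.414]
pre(0.07, 0, 0.113) slide [0.0835, -0.005, -0.1594] ang [0.1892, -0.2369, -0.828] half [0.095, -0.118, -0.414]
```

Call:
drive_tool(slide=[[0,0,0],[0,0,0],[0,-0.002,-0.01],[0.005,-0.005,-0.03],[0.02,-0.005,-0.06],[0.04,-0.005,-0.1],[0.07,-0.005,-0.14],[0.0835,-0.005,-0.16]], angular=[[0.03,-0.04,-0.15],[0.06,-0.08,-0.3],[0.1,-0.12,-0.45],[0.14,-0.17,-0.6],[0.17,-0.22,-0.75],[0.19,-0.237,-0.828],[0.19,-0.237,-0.828],[0.19,-0.237,-0.828]])

```text
time_s: 3.1
position: [0.5268, 0.1323, 0.1824]
tcp_rot: [0.151, 0.685, 0.696, 0.153]
ft_force: [0.2, -1.0, -0.2]
grip_width: 0.0004
```

```bash
python3 - <<'E'
from go import *
s=cur()[0]; print(s['joint_pos'])
nest("push",(.07,0,.113),(.098,0,.113),(.12,0,.115),(.148,0,.115),(.174,0,.105),(.198,0,.087))
g=optics.snapshot("scene"); crop("scene",g,(345,225),130,100,6,"pre_push")
E
```

```text
[ 0.29745066  0.11194721  2.01466475 -0.20727532  0.60686875  0.42800482]
push(0.07, 0, 0.113) slide [0.0005, 0.0002, 0.0049] ang [0.0011, -0.0057, -0.0006] half [0.001, -0.003, -0.0]
push(0.098, 0, 0.113) slide [0.0428, 0.0009, 0.0246] ang [0.0011, -0.0057, -0.0006] half [0.001, -0.003, -0.0]
push(0.12, 0, 0.115) slide [0.0746, 0.0013, 0.0431] ang [0.0011, -0.0057, -0.0006] half [0.001, -0.003, -0.0]
push(0.148, 0, 0.115) slide [0.1169, 0.002, 0.0629] ang [0.0011, -0.0057, -0.0006] half [0.001, -0.003, -0.0]
push(0.174, 0, 0.105) slide [0.1632, 0.0027, 0.0661] ang [0.0011, -0.0057, -0.0006] half [0.001, -0.003, -0.0]
push(0.198, 0, 0.087) slide [0.2121, 0.0034, 0.0558] ang [0.0011, -0.0057, -0.0006] half [0.001, -0.003, -0.0]
```

View pics/pre_push.png

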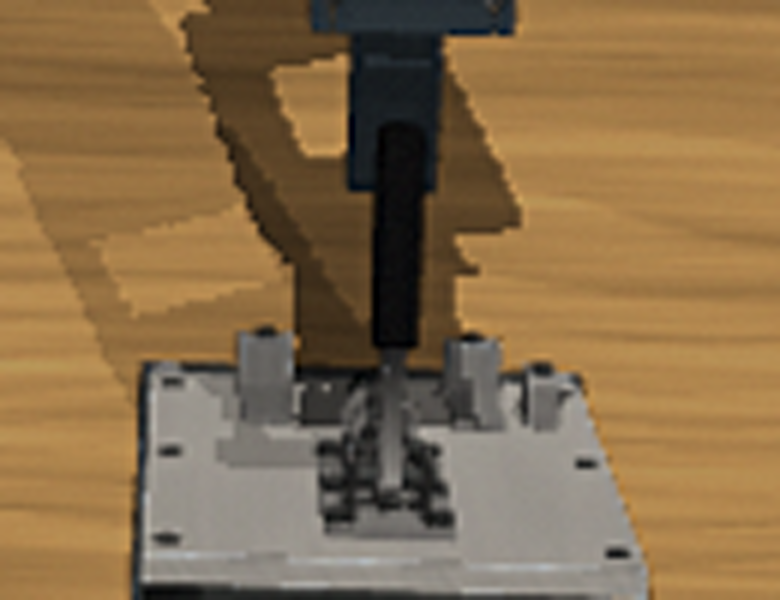

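The shut fingers stand right behind the grip (fingertips at scene ≈(345,205)) and centred on it. Now I push.

Call:
drive_tool(slide=[[0.02,0,0.015],[0.043,0.001,0.025],[0.06,0.001,0.034],[0.075,0.001,0.043],[0.096,0.002,0.053],[0.117,0.002,0.063],[0.14,0.002,0.065],[0.163,0.003,0.066]], angular=[[0,0,0],[0,0,0],[0,0,0],[0,0,0],[0,0,0],[0,0,0],[0,0,0],[0,0,0]])

```text
time_s: 3.82
position: [0.6243, 0.1335, 0.2213]
tcp_rot: [0.15, 0.686, 0.696, 0.151]
ft_force: [-2.7, -2.9, 0.4]
grip_width: 0.0004
```

```bash
python3 - <<'E'
from go import *
s=cur()[0]; print(s['joint_pos'],s['ft_force'])
nest("push",(.174,0,.105),(.198,0,.087),(.202,0,.084),(.16,0,.13))
E
```

```text
[ 0.24312116  0.22222843  1.76333213 -0.14271168  0.74130069  0.31310735] [-2.67948045 -2.87089149  0.37781059]
push(0.174, 0, 0.105) slide [0.0006, 0.0007, 0.0011] ang [0.0039, -0.0125, 0.0008] half [0.002, -0.006, 0.0]
push(0.198, 0, 0.087) slide [0.0496, 0.0014, -0.0092] ang [0.0039, -0.0125, 0.0008] half [0.002, -0.006, 0.0]
push(0.202, 0, 0.084) slide [0.0577, 0.0016, -0.0109] ang [0.0039, -0.0125, 0.0008] half [0.002, -0.006, 0.0]
push(0.16, 0, 0.13) slide [-0.0381, 0.0001, 0.029] ang [0.0039, -0.0125, 0.0008] half [0.002, -0.006, 0.0]
```

Call:
drive_tool(slide=[[0.015,0,-0.002],[0.03,0.001,-0.005],[0.042,0.001,-0.007],[0.05,0.001,-0.009],[0.058,0.001,-0.011],[0.058,0.001,-0.011],[0.03,0,0.01],[0,0,0.04]], angular=[[0,0,0],[0,0,0],[0,0,0],[0,0,0],[0,0,0],[0,0,0],[0,0,0],[0,0,0]])

```text
time_s: 4.48
position: [0.6232, 0.1331, 0.2428]
tcp_rot: [0.149, 0.686, 0.696, 0.149]
ft_force: [1.2, 0.1, 0.6]
grip_width: 0.0001
```

```bash
python3 - <<'E'
from go import *
s=cur()[0]; print(s['joint_pos'],s['ft_force'])
g={n:optics.snapshot(n) for n in P}
for n in P: print(n,[(np.round(d['position'],1).tolist(),round(d['score'],2)) for d in optics.place_of(n,"handle_grip")[:3]], [ (t,proj(n,nw(hdl(t,.105)))[0].round(1).tolist()) for t in (1.1,1.2,1.3,1.4)])
o=overlay("scene",g["scene"],1.28); cv2.imwrite("pics/open_scene.png",o[740:1240,1000:1700])
R=Rz(.3374); Rb=np.c_[R[:,1],R[:,0],-R[:,2]]
delta([.4401,-.1886,.3],Rb,"above"); delta([.4401,-.1886,.12],Rb,"pre")
E
```

```text
[ 0.24296744  0.20618527  1.72589035 -0.13453101  0.79938418  0.30185896] [1.15910293 0.10722997 0.60851893]
scene [([348.7, 238.3], 0.83)] [(1.1, [347.4, 231.0]), (1.2, [347.4, 235.3]), (1.3, [347.5, 239.9]), (1.4, [347.5, 244.7])]
top [([222.8, 162.2], 0.66), ([216.4, 132.3], 0.56)] [(1.1, [218.0, 136.7]), (1.2, [218.2, 133.4]), (1.3, [218.4, 130.4]), (1.4, [218.7, 127.9])]
above slide [-0.3074, -0.537, 0.0902] ang [-0.149, 0.8542, 0.6339] half [-0.075, 0.427, 0.317]
pre slide [-0.3074, -0.537, -0.2098] ang [-0.149, 0.8542, 0.6339] half [-0.075, 0.427, 0.317]
```

View pics/open_scene.png

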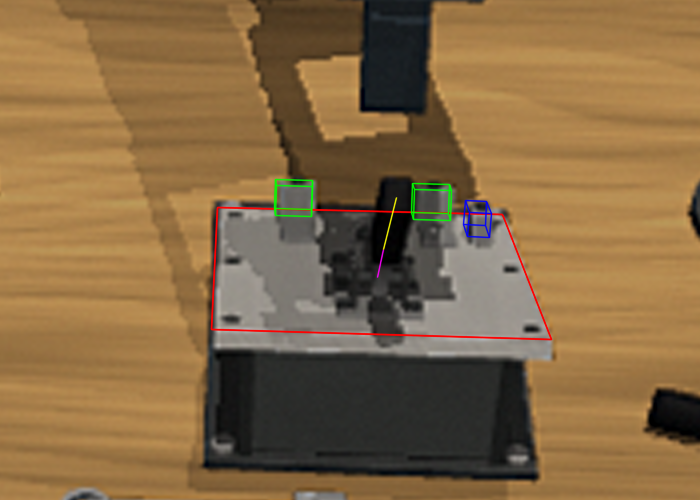

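The handle is now at ≈1.25 rad (grip at scene (348,238)), so the clamp is open. On to the block; I'll also check clearance to the jar and the neighbouring block.

```bash
python3 - <<'E'
from go import *
R=Rz(.3374);c=np.array([.4401,-.1886,0])
for nm,uv,z in (("jar",(353,173),.085),("blk2 near corner",(285+480/6,190+518/6),.04)):
    w=atz("top",uv,z); print(nm,w.round(3),(R.T@(w-c)).round(3))
E
```

```text
jar [ 0.61  -0.204  0.085] [ 0.155 -0.071  0.085]
blk2 near corner [ 0.344 -0.228  0.04 ] [-0.104 -0.005  0.04 ]
```

Call:
drive_tool(slide=[[-0.02,-0.02,0.05],[-0.05,-0.06,0.09],[-0.08,-0.11,0.09],[-0.11,-0.16,0.09],[-0.14,-0.21,0.09],[-0.17,-0.26,0.09],[-0.2,-0.32,0.09],[-0.23,-0.38,0.09]], angular=[[-0.02,0.1,0.08],[-0.04,0.2,0.15],[-0.055,0.32,0.24],[-0.075,0.43,0.32],[-0.093,0.53,0.4],[-0.11,0.64,0.48],[-0.13,0.75,0.56],[-0.149,0.854,0.634]], hand=0.4)

```text
time_s: 5.35
position: [0.4861, -0.0961, 0.299]
tcp_rot: [-0.001, 0.577, 0.816, -0.001]
ft_force: [0.3, 0.2, -0.6]
grip_width: 0.0509
```

```bash
python3 - <<'E'
from go import *
s=cur()[0]; print(s['joint_pos'],s['grip_width'])
R=Rz(.3374); Rb=np.c_[R[:,1],R[:,0],-R[:,2]]
for z in (.3,.08,.014): delta([.4401,-.1886,z],Rb,str(z))
E
```

```text
[-2.18078951e-01  1.50348190e-01  1.57910259e+00 -5.45078834e-04
  1.41515182e+00 -5.57531228e-01] 0.05086146378351048
0.3 slide [-0.0767, -0.1541, 0.0017] ang [-0.0003, -0.0061, -0.0043] half [-0.0, -0.003, -0.002]
0.08 slide [-0.0767, -0.1541, -0.365] ang [-0.0003, -0.0061, -0.0043] half [-0.0, -0.003, -0.002]
0.014 slide [-0.0767, -0.1541, -0.475] ang [-0.0003, -0.0061, -0.0043] half [-0.0, -0.003, -0.002]
```

Call:
drive_tool(slide=[[-0.03,-0.05,0],[-0.055,-0.1,-0.03],[-0.0767,-0.154,-0.09],[-0.0767,-0.154,-0.15],[-0.0767,-0.154,-0.21],[-0.0767,-0.154,-0.27],[-0.0767,-0.154,-0.32],[-0.0767,-0.154,-0.35]], angular=[[0,-0.006,-0.004],[0,-0.006,-0.004],[0,-0.006,-0.004],[0,-0.006,-0.004],[0,-0.006,-0.004],[0,-0.006,-0.004],[0,-0.006,-0.004],[0,-0.006,-0.004]], hand=0.45)

```text
time_s: 6.02
position: [0.438, -0.188, 0.0847]
tcp_rot: [-0.003, 0.579, 0.816, -0.001]
ft_force: [-0.4, -0.2, 0.1]
grip_width: 0.0662
```

```bash
python3 - <<'E'
from go import *
s=cur()[0]; print(s['joint_pos'],s['grip_width'])
R=Rz(.3374); Rb=np.c_[R[:,1],R[:,0],-R[:,2]]
for z in (.08,.014): delta([.4401,-.1886,z],Rb,str(z))
g=optics.snapshot("scene"); crop("scene",g,(215,215),130,100,6,"pre_grasp")
E
```

```text
[-4.29624596e-01  2.98191490e-01  1.96512981e+00  5.90942786e-06
  8.84827657e-01 -7.66478928e-01] 0.06621790204182948
0.08 slide [0.0035, -0.001, -0.0078] ang [-0.0055, -0.0119, 0.0011] half [-0.003, -0.006, 0.001]
0.014 slide [0.0035, -0.001, -0.1178] ang [-0.0055, -0.0119, 0.0011] half [-0.003, -0.006, 0.001]
```

View pics/pre_grasp.png

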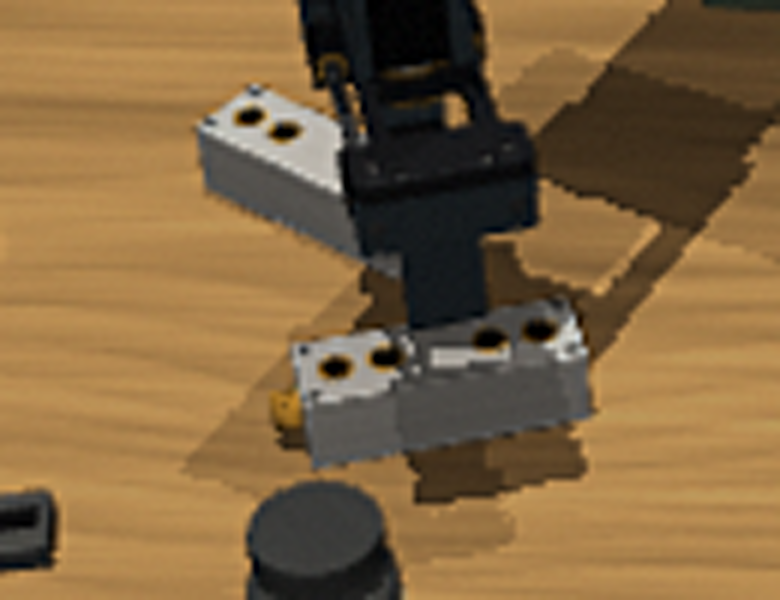

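The picture shows the gripper square over the target block, with the finger at scene ≈(225,210) and the plug at (198,233). Now I descend to the grasp height.

Call:
drive_tool(slide=[[0.002,0,-0.02],[0.0035,-0.001,-0.045],[0.0035,-0.001,-0.07],[0.0035,-0.001,-0.09],[0.0035,-0.001,-0.105],[0.0035,-0.001,-0.115],[0.0035,-0.001,-0.118],[0.0035,-0.001,-0.118]], angular=[[-0.005,-0.012,0.001],[-0.005,-0.012,0.001],[-0.005,-0.012,0.001],[-0.005,-0.012,0.001],[-0.005,-0.012,0.001],[-0.005,-0.012,0.001],[-0.005,-0.012,0.001],[-0.005,-0.012,0.001]])

```text
time_s: 6.73
position: [0.4389, -0.188, 0.0117]
tcp_rot: [-0.002, 0.578, 0.816, -0.0]
ft_force: [0.5, 0.3, -1.0]
grip_width: 0.0662
```

Call:
drive_tool(slide=[[0,0,0],[0,0,0],[0,0,0],[0,0,0],[0,0,0],[0,0,0],[0,0,0],[0,0,0]], angular=[[0,0,0],[0,0,0],[0,0,0],[0,0,0],[0,0,0],[0,0,0],[0,0,0],[0,0,0]], hand=-1, grip_force=40)

```text
time_s: 7.4
position: [0.4394, -0.1881, 0.0122]
tcp_rot: [-0.002, 0.578, 0.816, -0.0]
ft_force: [0.2, 0.7, 5.7]
grip_width: 0.0438
```

```bash
python3 - <<'E'
from go import *
s,p,q=cur(); print(s['time_s'],p,s['grip_width'],s['ft_force'])
R=Rz(.3374)
# block pose in tool at grasp: tool y ~ block x ; print tool axes in block frame
print((R.T@q.as_matrix()).round(3), (R.T@(p-np.array([.4401,-.1886,0]))).round(4))
E
```

```text
7.4 [ 0.4394009  -0.18814106  0.01221616] 0.043843177841753664 [0.21217911 0.70412709 5.67582595]
[[-0.     1.    -0.002]
 [ 1.     0.     0.003]
 [ 0.003 -0.002 -1.   ]] [-0.0005  0.0007  0.0122]
```

Grasp good: width 43.8 mm, block centred. Lifting.

Call:
drive_tool(slide=[[0,0,0.02],[0,0,0.06],[0,0,0.11],[0,0,0.17],[0,0,0.23],[0,0.01,0.29],[0,0.03,0.34],[0,0.05,0.37]], angular=[[0,0,0],[0,0,0],[0,0,0],[0,0,0],[0,0,0],[0,0,0],[0,0,0],[0,0,0]])

```text
time_s: 8.07
position: [0.4394, -0.1582, 0.2363]
tcp_rot: [-0.001, 0.579, 0.816, -0.0]
ft_force: [1.4, -0.1, -6.7]
grip_width: 0.0437
```

```bash
python3 - <<'E'
from go import *
s,p,q=cur(); print(s['time_s'],p,s['grip_width'],s['ft_force'])
nest("above",(.006,-.006,.13))
nest("above",(.006,-.006,.06))
E
```

```text
8.0667 [ 0.43942962 -0.15816827  0.23633566] 0.04372461376582799 [ 1.38816341 -0.07366092 -6.71025507]
above(0.006, -0.006, 0.13) slide [0.0376, 0.4727, -0.1045] ang [0.1509, -0.8657, -0.633] half [0.075, -0.433, -0.316]
above(0.006, -0.006, 0.06) slide [0.0869, 0.4734, -0.2102] ang [0.1509, -0.8657, -0.633] half [0.075, -0.433, -0.316]
```

Call:
drive_tool(slide=[[0,0.03,0],[0.01,0.07,0],[0.01,0.12,0],[0.02,0.17,0],[0.02,0.22,0],[0.03,0.27,0],[0.03,0.31,0],[0.03,0.34,0]], angular=[[0.015,-0.08,-0.06],[0.03,-0.18,-0.13],[0.05,-0.28,-0.2],[0.07,-0.38,-0.28],[0.08,-0.48,-0.35],[0.1,-0.58,-0.42],[0.12,-0.68,-0.5],[0.13,-0.75,-0.55]])

```text
time_s: 8.73
position: [0.4543, 0.0472, 0.2336]
tcp_rot: [0.13, 0.675, 0.714, 0.132]
ft_force: [-0.0, -0.5, -6.2]
grip_width: 0.0438
```

```bash
python3 - <<'E'
from go import *
s,p,q=cur(); print(s['time_s'],p,s['grip_width'],s['joint_pos'])
nest("above",(.006,-.006,.13),(.006,-.006,.075))
E
```

```text
8.7333 [0.45425521 0.04721136 0.2335669 ] 0.043819890772579216 [ 0.0933037  -0.0680599   2.03617364 -0.02828114  0.80110921  0.0518412 ]
above(0.006, -0.006, 0.13) slide [0.0129, 0.1304, -0.0999] ang [0.0189, -0.126, -0.0812] half [0.009, -0.063, -0.041]
above(0.006, -0.006, 0.075) slide [0.0516, 0.131, -0.1829] ang [0.0189, -0.126, -0.0812] half [0.009, -0.063, -0.041]
```

Call:
drive_tool(slide=[[0.002,0.02,0],[0.005,0.05,-0.01],[0.008,0.08,-0.03],[0.011,0.105,-0.06],[0.013,0.125,-0.085],[0.013,0.13,-0.1],[0.013,0.13,-0.1],[0.013,0.13,-0.1]], angular=[[0.003,-0.02,-0.01],[0.006,-0.04,-0.03],[0.01,-0.06,-0.04],[0.013,-0.09,-0.055],[0.017,-0.11,-0.07],[0.019,-0.126,-0.081],[0.019,-0.126,-0.081],[0.019,-0.126,-0.081]])

```text
time_s: 9.4
position: [0.46, 0.1246, 0.1714]
tcp_rot: [0.151, 0.685, 0.696, 0.151]
ft_force: [-0.6, 0.1, -5.0]
grip_width: 0.0434
```

```bash
python3 - <<'E'
from go import *
s,p,q=cur(); print(s['time_s'],p,s['grip_width'],s['ft_force'])
print("tcp in nest",(NR.T@(p-NT)).round(4)); 
nest("to",(.006,-.006,.13),(.006,-.006,.06),(.006,-.006,.03),(.006,-.006,.0152))
t=(NR.T@(p-NT))-[0,.0007,.0122]
g={n:optics.snapshot(n) for n in P}
Rbw=q.as_matrix()[:,[1,0,2]]*[1,1,-1]
for n,c in (("top",(600,660)),("scene",(1000,600))):
    o=overlay(n,g[n],1.25,(Rbw,nw(t)[0])); cv2.imwrite(f"pics/above_{n}.png",o[c[1]:c[1]+560,c[0]:c[0]+760])
E
```

```text
9.4 [0.46000411 0.12462472 0.17135315] 0.04338735212754512 [-0.6269935   0.11611657 -5.00187058]
tcp in nest [ 0.0032 -0.0068  0.1288]
to(0.006, -0.006, 0.13) slide [0.0033, 0.0014, 0.0038] ang [0.0044, -0.0118, -0.0014] half [0.002, -0.006, -0.001]
to(0.006, -0.006, 0.06) slide [0.0526, 0.0021, -0.1019] ang [0.0044, -0.0118, -0.0014] half [0.002, -0.006, -0.001]
to(0.006, -0.006, 0.03) slide [0.0737, 0.0024, -0.1472] ang [0.0044, -0.0118, -0.0014] half [0.002, -0.006, -0.001]
to(0.006, -0.006, 0.0152) slide [0.0842, 0.0026, -0.1696] ang [0.0044, -0.0118, -0.0014] half [0.002, -0.006, -0.001]
```

View pics/above_top.png

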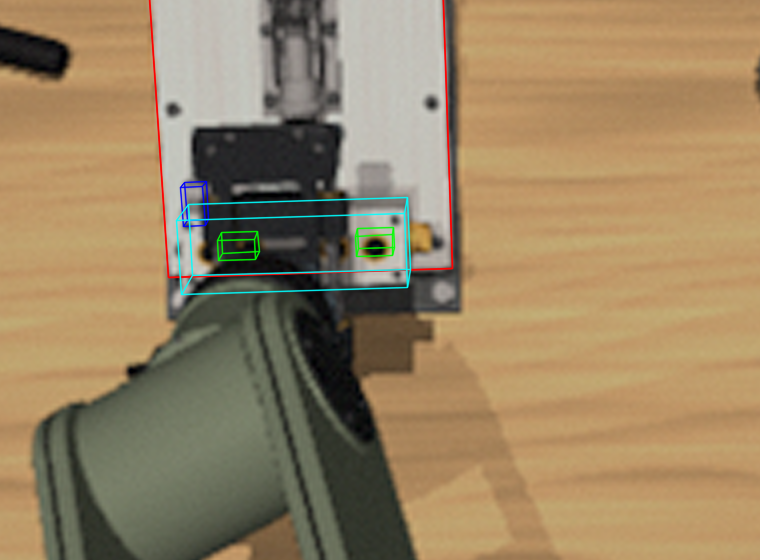

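View pics/above_scene.png

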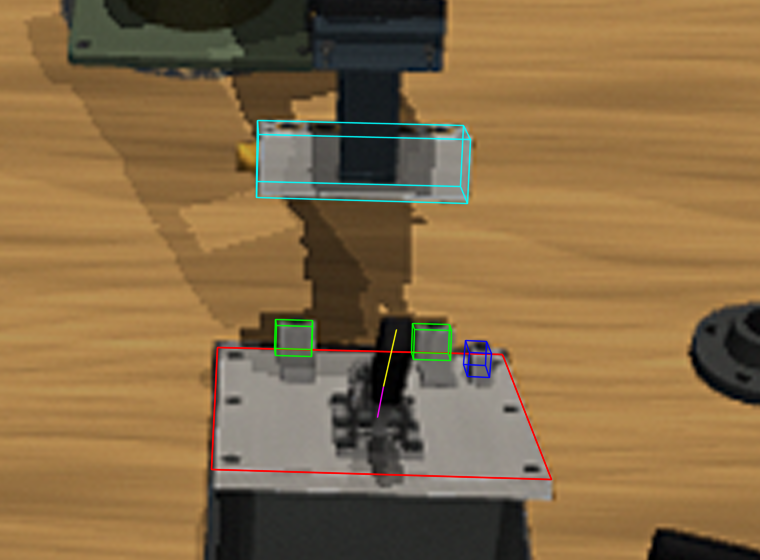

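The held block matches its predicted outline in both views: ports up, plug at −y. Descending.

Call:
drive_tool(slide=[[0.01,0.001,-0.01],[0.02,0.001,-0.035],[0.03,0.002,-0.06],[0.042,0.002,-0.085],[0.053,0.002,-0.105],[0.063,0.002,-0.125],[0.07,0.002,-0.14],[0.074,0.002,-0.147]], angular=[[0.002,-0.006,-0.001],[0.004,-0.012,-0.001],[0.004,-0.012,-0.001],[0.004,-0.012,-0.001],[0.004,-0.012,-0.001],[0.004,-0.012,-0.001],[0.004,-0.012,-0.001],[0.004,-0.012,-0.001]])

```text
time_s: 10.17
position: [0.5069, 0.1254, 0.0843]
tcp_rot: [0.153, 0.686, 0.695, 0.156]
ft_force: [-0.7, 0.3, -6.5]
grip_width: 0.0436
```

```bash
python3 - <<'E'
from go import *
s,p,q=cur(); print(s['time_s'],p,s['grip_width'],s['ft_force'])
print("tcp in nest",(NR.T@(p-NT)).round(4)); 
nest("to",(.006,-.006,.03),(.006,-.006,.018),(.006,-.006,.0135),(.006,-.006,.011))
E
```

```text
10.1667 [0.50686308 0.12542715 0.08428356] 0.04364633291508652 [-0.65736883  0.33646198 -6.48349867]
tcp in nest [ 0.0089 -0.0067  0.03  ]
to(0.006, -0.006, 0.03) slide [-0.0044, 0.0011, -0.0021] ang [-0.0025, 0.0083, 0.0036] half [-0.001, 0.004, 0.002]
to(0.006, -0.006, 0.018) slide [0.0041, 0.0012, -0.0202] ang [-0.0025, 0.0083, 0.0036] half [-0.001, 0.004, 0.002]
to(0.006, -0.006, 0.0135) slide [0.0073, 0.0013, -0.027] ang [-0.0025, 0.0083, 0.0036] half [-0.001, 0.004, 0.002]
to(0.006, -0.006, 0.011) slide [0.009, 0.0013, -0.0308] ang [-0.0025, 0.0083, 0.0036] half [-0.001, 0.004, 0.002]
```

Call:
drive_tool(slide=[[0.0,0.001,-0.006],[0.001,0.001,-0.011],[0.003,0.001,-0.016],[0.004,0.001,-0.02],[0.005,0.001,-0.022],[0.006,0.001,-0.024],[0.006,0.001,-0.0255],[0.007,0.001,-0.027]], angular=[[-0.002,0.008,0.003],[-0.002,0.008,0.003],[-0.002,0.008,0.003],[-0.002,0.008,0.003],[-0.002,0.008,0.003],[-0.002,0.008,0.003],[-0.002,0.008,0.003],[-0.002,0.008,0.003]])

```text
time_s: 10.83
position: [0.5111, 0.1261, 0.0682]
tcp_rot: [0.152, 0.685, 0.695, 0.154]
ft_force: [-0.4, -0.1, -5.4]
grip_width: 0.0439
```

```bash
cat > st.py <<'E'
from go import *
s,p,q=cur(); print(s['time_s'],p.round(4),s['grip_width'].round(4))
print("tcp in nest",(NR.T@(p-NT)).round(4),"F nest",(NR.T@s['ft_force']).round(1),"T nest",(NR.T@s['torque']).round(2),"rot err nest",(NR.T@(q*Ro.from_matrix(RT).inv()).as_rotvec()).round(4))
import sys
for a in sys.argv[1:]: nest("to",tuple(float(v) for v in a.split(",")))
E
python3 st.py .006,-.006,.012 .006,-.006,.009
```

```text
Traceback (most recent call last):
  File "st.py", line 2, in <module>
    s,p,q=cur(); print(s['time_s'],p.round(4),s['grip_width'].round(4))
                                              ^^^^^^^^^^^^^^^^^^^^^
AttributeError: 'float' object has no attribute 'round'
```

```bash
sed -i "s/s\['grip_width'\].round(4)/s['grip_width']/" st.py
python3 st.py .006,-.006,.012 .006,-.006,.008
```

```text
10.8333 [0.5111 0.1261 0.0682] 0.04387917855586195
tcp in nest [ 0.0059 -0.0061  0.0137] F nest [-2.6 -0.1 -4.7] T nest [-0.07  0.76  0.04] rot err nest [ 0.0002 -0.0005 -0.0003]
to(0.006, -0.006, 0.012) slide [0.0013, 0.0002, -0.0025] ang [-0.0006, 0.0009, 0.0005] half [-0.0, 0.0, 0.0]
to(0.006, -0.006, 0.008) slide [0.0041, 0.0003, -0.0085] ang [-0.0006, 0.0009, 0.0005] half [-0.0, 0.0, 0.0]
```

Not in contact yet (force is weight only). I'll go down slowly another 4 mm.

Call:
drive_tool(slide=[[0.0005,0,-0.001],[0.001,0,-0.002],[0.0015,0,-0.003],[0.002,0,-0.004],[0.0025,0,-0.005],[0.003,0,-0.006],[0.003,0,-0.006],[0.003,0,-0.006]], angular=[[0,0,0],[0,0,0],[0,0,0],[0,0,0],[0,0,0],[0,0,0],[0,0,0],[0,0,0]])

```text
time_s: 11.5
position: [0.5123, 0.1261, 0.0659]
tcp_rot: [0.152, 0.685, 0.695, 0.155]
ft_force: [-10.3, -0.4, 11.3]
grip_width: 0.0439
```

```bash
python3 st.py -.002,-.006,.010 .006,-.006,.008
```

```text
11.5 [0.5123 0.1261 0.0659] 0.04388898880472837
tcp in nest [ 0.0061 -0.0062  0.0111] F nest [-4.6 -0.2 14.6] T nest [0.19 1.55 0.03] rot err nest [ 0.0002 -0.0017 -0.0007]
to(-0.002, -0.006, 0.01) slide [-0.0115, 0.0001, -0.0074] ang [-0.0009, 0.0034, 0.0011] half [-0.0, 0.002, 0.001]
to(0.006, -0.006, 0.008) slide [0.002, 0.0003, -0.0047] ang [-0.0009, 0.0034, 0.0011] half [-0.0, 0.002, 0.001]
```

Contact with the rests. Now I slide downhill to the lower locators while pressing lightly.

Call:
drive_tool(slide=[[-0.001,0,-0.001],[-0.0025,0,-0.0018],[-0.004,0,-0.0025],[-0.0055,0,-0.0033],[-0.007,0,-0.004],[-0.0085,0,-0.0047],[-0.0095,0,-0.0052],[-0.0095,0,-0.0052]], angular=[[0,0,0],[0,0,0],[0,0,0],[0,0,0],[0,0,0],[0,0,0],[0,0,0],[0,0,0]])

```text
time_s: 12.17
position: [0.5088, 0.127, 0.0644]
tcp_rot: [0.153, 0.685, 0.695, 0.157]
ft_force: [1.6, -1.6, 5.4]
grip_width: 0.0439
```

```bash
python3 st.py
```

```text
12.1667 [0.5088 0.127  0.0644] 0.04385606339320143
tcp in nest [ 0.0023 -0.0052  0.0112] F nest [ 3.7 -1.6  4.2] T nest [-0.52 -0.23  0.12] rot err nest [ 0.0022 -0.0066 -0.0005]
```

Call:
drive_tool(slide=[[-0.0015,0,-0.001],[-0.003,0,-0.0017],[-0.0045,0,-0.0024],[-0.006,0,-0.003],[-0.0075,0,-0.0037],[-0.009,0,-0.0044],[-0.009,0,-0.0044],[-0.009,0,-0.0044]], angular=[[0,0,0],[0,0,0],[0,0,0],[0,0,0],[0,0,0],[0,0,0],[0,0,0],[0,0,0]])

```text
time_s: 12.83
position: [0.5061, 0.1275, 0.0633]
tcp_rot: [0.154, 0.684, 0.695, 0.16]
ft_force: [8.0, -4.4, 2.4]
grip_width: 0.044
```

```bash
python3 st.py
```

```text
12.8333 [0.5061 0.1275 0.0633] 0.04399870680862902
tcp in nest [-0.0006 -0.0046  0.0113] F nest [ 8.2 -4.5 -1.2] T nest [-1.24 -1.09  0.05] rot err nest [ 0.0037 -0.0116 -0.0007]
```

Against the locators (x ≈ −0.6 mm, ~11 N). Next I slide along +y to the end stop and take out the small tilt.

```bash
python3 st.py -.001,.004,.0112
```

```text
12.8333 [0.5061 0.1275 0.0633] 0.04399870680862902
tcp in nest [-0.0006 -0.0046  0.0113] F nest [ 8.2 -4.5 -1.2] T nest [-1.24 -1.09  0.05] rot err nest [ 0.0037 -0.0116 -0.0007]
to(-0.001, 0.004, 0.0112) slide [-0.0007, 0.0144, -0.0004] ang [-0.0077, 0.0231, -0.0018] half [-0.004, 0.012, -0.001]
```

Call:
drive_tool(slide=[[-0.001,0.002,-0.0005],[-0.001,0.004,-0.0005],[-0.001,0.006,-0.0005],[-0.001,0.008,-0.0005],[-0.001,0.01,-0.0005],[-0.001,0.012,-0.0005],[-0.001,0.012,-0.0005],[-0.001,0.012,-0.0005]], angular=[[-0.004,0.01,-0.002],[-0.008,0.023,-0.002],[-0.008,0.023,-0.002],[-0.008,0.023,-0.002],[-0.008,0.023,-0.002],[-0.008,0.023,-0.002],[-0.008,0.023,-0.002],[-0.008,0.023,-0.002]])

```text
time_s: 13.5
position: [0.506, 0.1336, 0.0632]
tcp_rot: [0.153, 0.685, 0.695, 0.154]
ft_force: [5.7, -8.9, 3.7]
grip_width: 0.044
```

```bash
python3 st.py -.001,.004,.0112
```

```text
13.5 [0.506  0.1336 0.0632] 0.044015233108415965
tcp in nest [-0.0007  0.0015  0.0112] F nest [ 6.7 -9.   1. ] T nest [-1.55 -0.72  0.01] rot err nest [-0.002   0.     -0.0007]
to(-0.001, 0.004, 0.0112) slide [-0.0006, 0.0042, -0.0002] ang [0.0031, 0.0, 0.0029] half [0.002, 0.0, 0.001]
```

Call:
drive_tool(slide=[[-0.001,0.001,-0.0005],[-0.001,0.002,-0.0005],[-0.001,0.003,-0.0005],[-0.001,0.004,-0.0005],[-0.001,0.005,-0.0005],[-0.001,0.005,-0.0005],[-0.001,0.005,-0.0005],[-0.001,0.005,-0.0005]], angular=[[0.003,0,0.003],[0.003,0,0.003],[0.003,0,0.003],[0.003,0,0.003],[0.003,0,0.003],[0.003,0,0.003],[0.003,0,0.003],[0.003,0,0.003]])

```text
time_s: 14.17
position: [0.506, 0.1336, 0.0632]
tcp_rot: [0.153, 0.686, 0.695, 0.152]
ft_force: [6.3, -18.4, 5.1]
grip_width: 0.0437
```

```bash
python3 st.py
python3 - <<'E'
from go import *
g={n:optics.snapshot(n) for n in P}
for n,c in (("top",(600,660)),("scene",(1000,600))):
    o=overlay(n,g[n],1.25,(NR,NT)); cv2.imwrite(f"pics/seat_{n}.png",o[c[1]:c[1]+560,c[0]:c[0]+760])
E
```

```text
14.1667 [0.506  0.1336 0.0632] 0.043659904792785434
tcp in nest [-0.0007  0.0015  0.0113] F nest [  7.7 -18.5   2.1] T nest [-2.88 -1.33  0.04] rot err nest [-0.0051  0.001  -0.0006]
```

View pics/seat_scene.png

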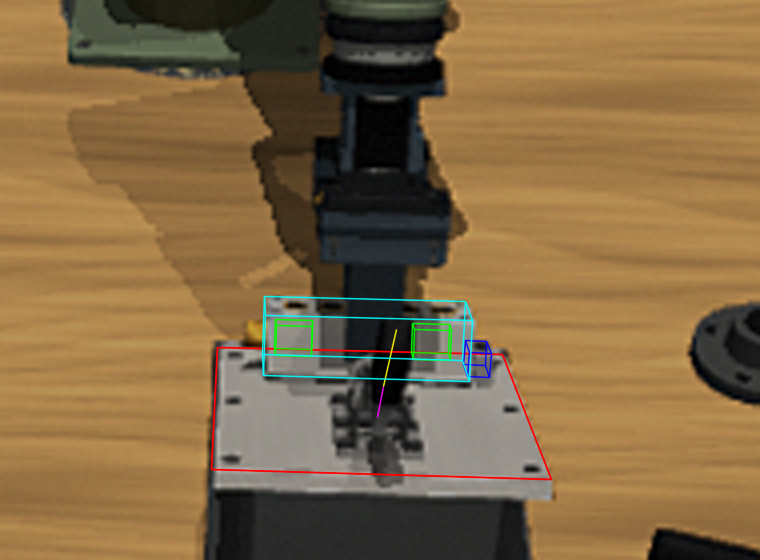

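View pics/seat_top.png

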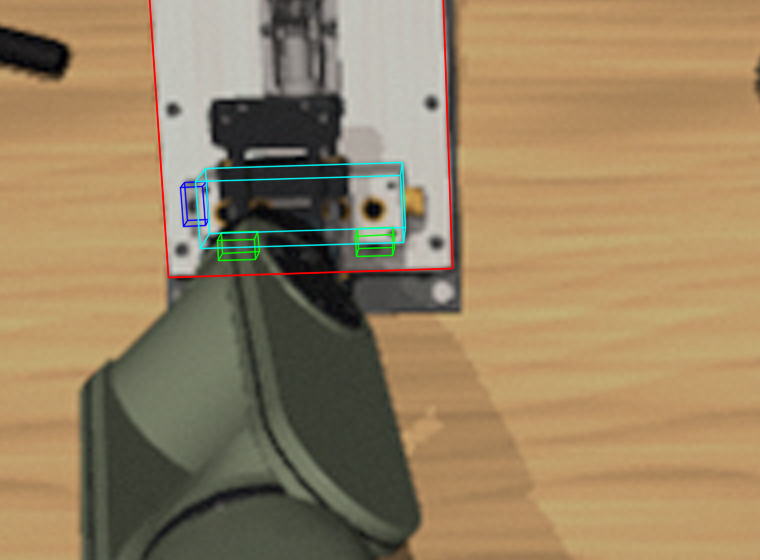

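The seated-block outline matches the block, and the stop is firmly felt (18 N, no further motion). Relaxing, releasing and drawing back square to the plate.

Call:
drive_tool(slide=[[0,0,0],[0,0,0],[0,0,0],[0,0,0],[0,0,0],[0,0,0],[0,0,0],[0,0,0]], angular=[[0,0,0],[0,0,0],[0,0,0],[0,0,0],[0,0,0],[0,0,0],[0,0,0],[0,0,0]], hand=0.25)

```text
time_s: 14.93
position: [0.5059, 0.1338, 0.0632]
tcp_rot: [0.153, 0.686, 0.695, 0.152]
ft_force: [0.9, 0.1, -0.7]
grip_width: 0.0572
```

```bash
python3 st.py 0,.002,.012 0,0.002,.1
```

```text
14.9333 [0.5059 0.1338 0.0632] 0.05717201187551053
tcp in nest [-0.0008  0.0017  0.0113] F nest [ 0.5  0.1 -1.1] T nest [-0.08  0.26  0.1 ] rot err nest [-0.0049  0.0011 -0.0004]
to(0.0, 0.002, 0.012) slide [0.0007, 0.0005, 0.0017] ang [0.0086, -0.002, 0.0048] half [0.004, -0.001, 0.002]
to(0.0, 0.002, 0.1) slide [-0.0613, -0.0004, 0.1346] ang [0.0086, -0.002, 0.0048] half [0.004, -0.001, 0.002]
```

Call:
drive_tool(slide=[[-0.004,0,0.01],[-0.012,0,0.026],[-0.023,0,0.05],[-0.036,0,0.08],[-0.05,0,0.11],[-0.061,0,0.135],[-0.08,0,0.175],[-0.09,0,0.2]], angular=[[0.008,-0.002,0.005],[0.008,-0.002,0.005],[0.008,-0.002,0.005],[0.008,-0.002,0.005],[0.008,-0.002,0.005],[0.008,-0.002,0.005],[0.008,-0.002,0.005],[0.008,-0.002,0.005]])

```text
time_s: 15.6
position: [0.4513, 0.134, 0.1849]
tcp_rot: [0.152, 0.685, 0.695, 0.155]
ft_force: [0.3, 0.7, 0.6]
grip_width: 0.0573
```

```bash
python3 st.py
python3 - <<'E'
from go import *
g={n:optics.snapshot(n) for n in P}
for n,c in (("top",(600,660)),("scene",(1000,600))):
    o=overlay(n,g[n],1.25,(NR,NT)); cv2.imwrite(f"pics/rel_{n}.png",o[c[1]:c[1]+560,c[0]:c[0]+760])
E
```

```text
15.6 [0.4513 0.134  0.1849] 0.05731226621578601
tcp in nest [0.0012 0.0027 0.1447] F nest [0.5 0.7 0.5] T nest [-0.1   0.29  0.08] rot err nest [ 0.0006 -0.0013  0.    ]
```

View pics/rel_scene.png

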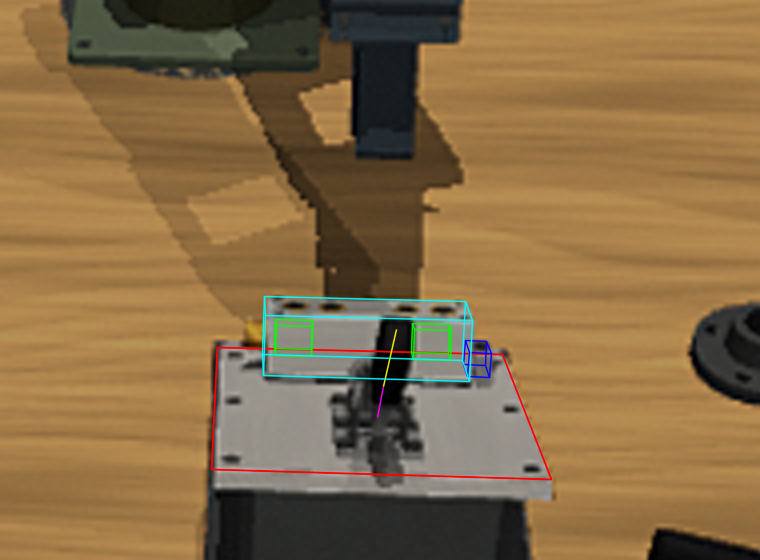

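The block stays seated after release (outline matches, plug at scene (312,232)). Next I plan the locking push with the tool vertical from the uphill side.

```bash
cat > lk.py <<'E'
from go import *
RV=Rz(.0151)@np.c_[[0,1,0],[1,0,0],[0,0,-1]]
import sys
s,p,q=cur(); print(s['time_s'],p.round(4),"F",s['ft_force'].round(1),"q",s['joint_pos'].round(3),"w",s['grip_width'])
for a in sys.argv[1:]: 
    x,z=map(float,a.split(',')); delta([x,.1335,z],RV,a)
E
python3 lk.py .60,.30 .739,.30 .739,.205
```

```text
15.7 [0.4527 0.1345 0.1861] F [-0.1  0.5  0.7] q [ 0.368 -0.007  2.137 -0.258  0.609  0.535] w 0.057198890071932976
.60,.30 slide [0.2454, -0.0017, 0.1899] ang [-0.0176, 0.8841, -0.0005] half [-0.009, 0.442, -0.0]
.739,.30 slide [0.4771, -0.0017, 0.1899] ang [-0.0176, 0.8841, -0.0005] half [-0.009, 0.442, -0.0]
.739,.205 slide [0.4771, -0.0017, 0.0315] ang [-0.0176, 0.8841, -0.0005] half [-0.009, 0.442, -0.0]
```

Call:
drive_tool(slide=[[0,0,0.05],[0.01,0,0.1],[0.03,-0.001,0.15],[0.07,-0.001,0.19],[0.11,-0.002,0.2],[0.16,-0.002,0.2],[0.2,-0.002,0.2],[0.245,-0.002,0.2]], angular=[[-0.002,0.1,0],[-0.004,0.2,0],[-0.006,0.31,0],[-0.009,0.42,0],[-0.011,0.53,0],[-0.013,0.65,0],[-0.015,0.77,0],[-0.018,0.884,0]], hand=-1)

```text
time_s: 16.37
position: [0.6011, 0.1329, 0.3046]
tcp_rot: [-0.001, 0.702, 0.712, -0.002]
ft_force: [0.5, 0.4, 0.2]
grip_width: 0.0067
```

```bash
python3 lk.py .739,.30 .739,.205
```

```text
16.3667 [0.6011 0.1329 0.3046] F [0.5 0.4 0.2] q [0.199 0.35  1.295 0.    1.501 0.184] w 0.006672307335122001
.739,.30 slide [0.2298, 0.001, -0.0077] ang [0.0013, -0.0082, 0.0008] half [0.001, -0.004, 0.0]
.739,.205 slide [0.2298, 0.001, -0.1661] ang [0.0013, -0.0082, 0.0008] half [0.001, -0.004, 0.0]
```

Call:
drive_tool(slide=[[0.04,0.001,0],[0.09,0.001,0],[0.14,0.001,0],[0.19,0.001,0],[0.23,0.001,0],[0.24,0.001,-0.04],[0.24,0.001,-0.1],[0.235,0.001,-0.15]], angular=[[0,-0.008,0],[0,-0.008,0],[0,-0.008,0],[0,-0.008,0],[0,-0.008,0],[0,-0.008,0],[0,-0.008,0],[0,-0.008,0]])

```text
time_s: 17.03
position: [0.7431, 0.133, 0.2099]
tcp_rot: [-0.0, 0.702, 0.712, -0.001]
ft_force: [-0.3, -0.4, -0.7]
grip_width: 0.0005
```

```bash
python3 lk.py .739,.205 .715,.21 .70,.212 .676,.222 .6535,.2276 .626,.2268 .5995,.219 .5835,.21 .576,.2046
python3 - <<'E'
from go import *
g=optics.snapshot("scene"); o=overlay("scene",g,1.25); cv2.imwrite("pics/prelock.png",o[600:1160,1000:1760])
E
```

```text
17.0333 [0.7431 0.133  0.2099] F [-0.3 -0.4 -0.7] q [ 1.620e-01  6.220e-01  1.071e+00 -1.000e-03  1.451e+00  1.490e-01] w 0.0005245349206273779
.739,.205 slide [-0.0069, 0.0008, -0.0081] ang [0.0029, -0.0043, 0.0028] half [0.001, -0.002, 0.001]
.715,.21 slide [-0.0469, 0.0008, 0.0002] ang [0.0029, -0.0043, 0.0028] half [0.001, -0.002, 0.001]
.70,.212 slide [-0.0719, 0.0008, 0.0035] ang [0.0029, -0.0043, 0.0028] half [0.001, -0.002, 0.001]
.676,.222 slide [-0.1119, 0.0008, 0.0202] ang [0.0029, -0.0043, 0.0028] half [0.001, -0.002, 0.001]
.6535,.2276 slide [-0.1494, 0.0008, 0.0295] ang [0.0029, -0.0043, 0.0028] half [0.001, -0.002, 0.001]
.626,.2268 slide [-0.1952, 0.0008, 0.0282] ang [0.0029, -0.0043, 0.0028] half [0.001, -0.002, 0.001]
.5995,.219 slide [-0.2394, 0.0008, 0.0152] ang [0.0029, -0.0043, 0.0028] half [0.001, -0.002, 0.001]
.5835,.21 slide [-0.266, 0.0008, 0.0002] ang [0.0029, -0.0043, 0.0028] half [0.001, -0.002, 0.001]
.576,.2046 slide [-0.2785, 0.0008, -0.0088] ang [0.0029, -0.0043, 0.0028] half [0.001, -0.002, 0.001]
```

View pics/prelock.png

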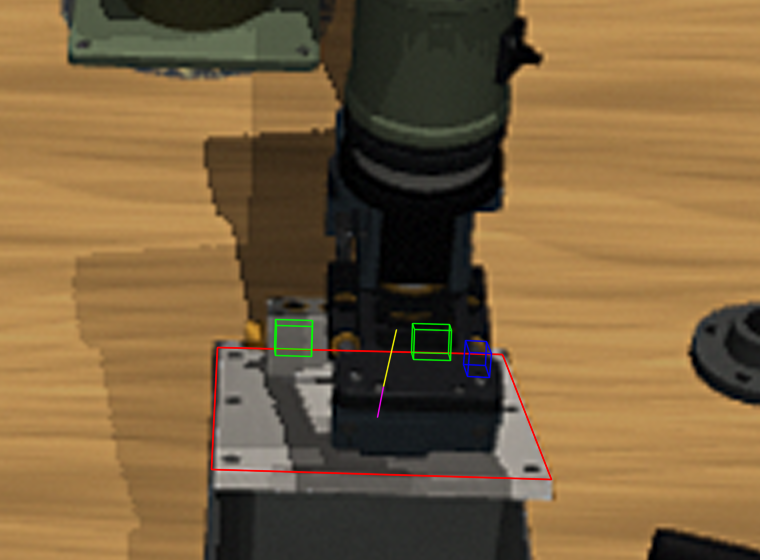

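The gripper is now uphill of the handle and hides it from the scene camera, with no contact force yet. Starting the push.

Call:
drive_tool(slide=[[-0.02,0.001,0],[-0.047,0.001,0],[-0.06,0.001,0.002],[-0.072,0.001,0.004],[-0.09,0.001,0.011],[-0.112,0.001,0.02],[-0.132,0.001,0.026],[-0.149,0.001,0.03]], angular=[[0.003,-0.004,0.003],[0.003,-0.004,0.003],[0.003,-0.004,0.003],[0.003,-0.004,0.003],[0.003,-0.004,0.003],[0.003,-0.004,0.003],[0.003,-0.004,0.003],[0.003,-0.004,0.003]])

```text
time_s: 17.75
position: [0.6481, 0.1331, 0.2212]
tcp_rot: [-0.004, 0.702, 0.713, -0.006]
ft_force: [2.3, -0.2, -1.2]
grip_width: 0.0006
```

```bash
python3 lk.py .6535,.2276 .626,.2268 .613,.224 .5995,.219 .5835,.21 .576,.2046
python3 - <<'E'
from go import *
g=optics.snapshot("scene"); o=overlay("scene",g,.8); cv2.imwrite("pics/midlock.png",o[600:1160,1000:1760])
E
```

```text
17.75 [0.6481 0.1331 0.2212] F [ 2.3 -0.2 -1.2] q [1.850e-01 4.630e-01 1.322e+00 1.000e-03 1.372e+00 1.690e-01] w 0.0006492934930490913
.6535,.2276 slide [0.009, 0.0006, 0.0107] ang [0.0043, -0.0287, -0.0007] half [0.002, -0.014, -0.0]
.626,.2268 slide [-0.0369, 0.0006, 0.0094] ang [0.0043, -0.0287, -0.0007] half [0.002, -0.014, -0.0]
.613,.224 slide [-0.0585, 0.0006, 0.0047] ang [0.0043, -0.0287, -0.0007] half [0.002, -0.014, -0.0]
.5995,.219 slide [-0.081, 0.0006, -0.0036] ang [0.0043, -0.0287, -0.0007] half [0.002, -0.014, -0.0]
.5835,.21 slide [-0.1077, 0.0006, -0.0186] ang [0.0043, -0.0287, -0.0007] half [0.002, -0.014, -0.0]
.576,.2046 slide [-0.1202, 0.0006, -0.0276] ang [0.0043, -0.0287, -0.0007] half [0.002, -0.014, -0.0]
```

View pics/midlock.png

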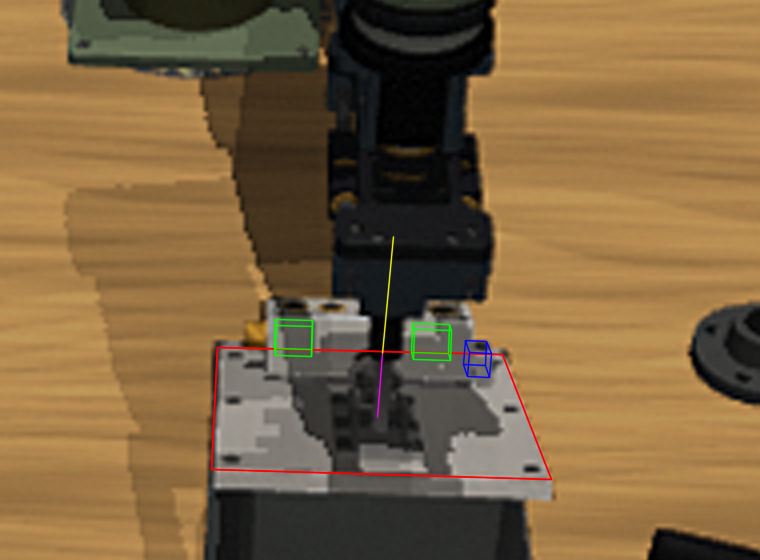

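The fingers are in front of the handle and a small force (2.3 N) shows it is being carried along. Continuing.

Call:
drive_tool(slide=[[-0.012,0.001,0.005],[-0.024,0.001,0.008],[-0.037,0.001,0.009],[-0.048,0.001,0.007],[-0.058,0.001,0.005],[-0.066,0.001,0.002],[-0.074,0.001,-0.001],[-0.081,0.001,-0.004]], angular=[[0.002,-0.014,0],[0.004,-0.028,0],[0.004,-0.028,0],[0.004,-0.028,0],[0.004,-0.028,0],[0.004,-0.028,0],[0.004,-0.028,0],[0.004,-0.028,0]])

```text
time_s: 18.47
position: [0.5977, 0.1338, 0.2197]
tcp_rot: [-0.0, 0.702, 0.713, -0.0]
ft_force: [2.0, -0.2, 3.9]
grip_width: 0.0004
```

```bash
python3 lk.py .5995,.219 .5835,.21 .576,.2046 .572,.2
```

```text
18.4667 [0.5977 0.1338 0.2197] F [ 2.  -0.2  3.9] q [0.201 0.376 1.464 0.    1.302 0.186] w 0.000371905538204538
.5995,.219 slide [0.0031, -0.0005, -0.0012] ang [-0.0001, -0.0018, -0.0014] half [-0.0, -0.001, -0.001]
.5835,.21 slide [-0.0236, -0.0005, -0.0162] ang [-0.0001, -0.0018, -0.0014] half [-0.0, -0.001, -0.001]
.576,.2046 slide [-0.0361, -0.0005, -0.0252] ang [-0.0001, -0.0018, -0.0014] half [-0.0, -0.001, -0.001]
.572,.2 slide [-0.0428, -0.0005, -0.0329] ang [-0.0001, -0.0018, -0.0014] half [-0.0, -0.001, -0.001]
```

Call:
drive_tool(slide=[[-0.006,0,-0.003],[-0.012,0,-0.008],[-0.018,0,-0.012],[-0.024,0,-0.016],[-0.028,0,-0.019],[-0.032,0,-0.022],[-0.036,0,-0.025],[-0.036,0,-0.025]], angular=[[0,0,0],[0,0,0],[0,0,0],[0,0,0],[0,0,0],[0,0,0],[0,0,0],[0,0,0]])

```text
time_s: 19.13
position: [0.5748, 0.1337, 0.2037]
tcp_rot: [-0.001, 0.701, 0.713, -0.001]
ft_force: [-1.1, -0.4, 0.2]
grip_width: 0.0004
```

```bash
python3 lk.py .576,.2046 .570,.198
python3 - <<'E'
from go import *
g={n:optics.snapshot(n) for n in P}
o=overlay("scene",g["scene"],.0); cv2.imwrite("pics/endlock.png",o[600:1160,1000:1760])
o=overlay("top",g["top"],.0); cv2.imwrite("pics/endlock_t.png",o[560:1000,600:1300])
E
```

```text
19.1333 [0.5748 0.1337 0.2037] F [-1.1 -0.4  0.2] q [0.209 0.352 1.543 0.    1.251 0.193] w 0.00038921421660757387
.576,.2046 slide [0.0021, -0.0004, 0.0015] ang [0.0007, -0.0076, -0.0016] half [0.0, -0.004, -0.001]
.570,.198 slide [-0.0079, -0.0004, -0.0095] ang [0.0007, -0.0076, -0.0016] half [0.0, -0.004, -0.001]
```

View pics/endlock.png

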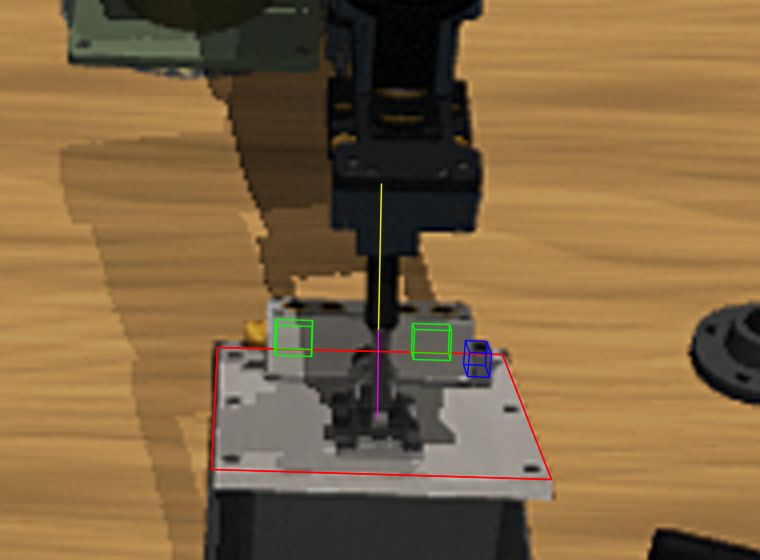

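The force vanished after the peak, so the handle probably snapped over centre. I'll push on a few mm to feel the stop.

Call:
drive_tool(slide=[[-0.001,0,-0.0015],[-0.0025,0,-0.003],[-0.004,0,-0.0045],[-0.005,0,-0.006],[-0.006,0,-0.007],[-0.007,0,-0.008],[-0.007,0,-0.008],[-0.007,0,-0.008]], angular=[[0,-0.007,0],[0,-0.007,0],[0,-0.007,0],[0,-0.007,0],[0,-0.007,0],[0,-0.007,0],[0,-0.007,0],[0,-0.007,0]])

```text
time_s: 19.9
position: [0.5721, 0.1338, 0.2]
tcp_rot: [0.001, 0.701, 0.713, 0.001]
ft_force: [1.8, -0.9, 4.0]
grip_width: 0.0005
```

```bash
python3 lk.py .576,.2046 .570,.198
```

```text
19.9 [0.5721 0.1338 0.2   ] F [ 1.8 -0.9  4. ] q [ 2.110e-01  3.460e-01  1.560e+00 -1.000e-03  1.232e+00  1.950e-01] w 0.0005086993942709056
.576,.2046 slide [0.0065, -0.0005, 0.0077] ang [-0.0001, 0.0065, -0.0014] half [-0.0, 0.003, -0.001]
.570,.198 slide [-0.0035, -0.0005, -0.0033] ang [-0.0001, 0.0065, -0.0014] half [-0.0, 0.003, -0.001]
```

Call:
drive_tool(slide=[[-0.001,0,-0.0015],[-0.0025,0,-0.003],[-0.004,0,-0.0045],[-0.005,0,-0.006],[-0.006,0,-0.007],[-0.007,0,-0.008],[-0.007,0,-0.008],[-0.007,0,-0.008]], angular=[[0,0.006,0],[0,0.006,0],[0,0.006,0],[0,0.006,0],[0,0.006,0],[0,0.006,0],[0,0.006,0],[0,0.006,0]])

```text
time_s: 20.57
position: [0.572, 0.1339, 0.1997]
tcp_rot: [0.004, 0.701, 0.713, 0.005]
ft_force: [3.8, -1.8, 16.3]
grip_width: 0.0005
```

```bash
python3 lk.py .57,.24
```

```text
20.5667 [0.572  0.1339 0.1997] F [ 3.8 -1.8 16.3] q [ 0.211  0.342  1.568 -0.002  1.219  0.196] w 0.000526516733207674
.57,.24 slide [-0.0034, -0.0006, 0.0672] ang [-0.0022, 0.0252, -0.0016] half [-0.001, 0.013, -0.001]
```

Hard stop felt (16 N, no motion), so the handle is at its stop. Backing off clear of everything.

Call:
drive_tool(slide=[[0.003,0,0.01],[0.006,0,0.03],[0.01,0,0.06],[0.01,0,0.1],[0,0,0.15],[-0.03,0.04,0.19],[-0.07,0.09,0.2],[-0.11,0.14,0.2]], angular=[[0,0.01,0],[0,0.02,0],[0,0.02,0],[0,0.02,0],[0,0.02,0],[0,0.02,0],[0,0.02,0],[0,0.02,0]])

```text
time_s: 21.23
position: [0.5057, 0.2186, 0.3214]
tcp_rot: [0.001, 0.702, 0.712, 0.002]
ft_force: [-0.8, 1.1, -0.3]
grip_width: 0.0002
```

Call:
drive_tool(slide=[[-0.03,0.04,0],[-0.07,0.09,0],[-0.11,0.14,0],[-0.15,0.19,0],[-0.19,0.24,0],[-0.22,0.28,0],[-0.23,0.3,0],[-0.23,0.3,0]], angular=[[0,0,0],[0,0,0],[0,0,0],[0,0,0],[0,0,0],[0,0,0],[0,0,0],[0,0,0]])

```text
time_s: 21.9
position: [0.3659, 0.4003, 0.3203]
tcp_rot: [0.0, 0.701, 0.713, 0.001]
ft_force: [1.4, -0.6, 0.7]
grip_width: 0.0003
```

```bash
python3 - <<'E'
from go import *
s,p,q=cur(); print(s['time_s'],p,s['ft_force'].round(1))
g={n:optics.snapshot(n) for n in P}
o=overlay("scene",g["scene"],.0,(NR,NT)); cv2.imwrite("pics/fin_s.png",o[600:1160,1000:1760])
o=overlay("top",g["top"],.0,(NR,NT)); cv2.imwrite("pics/fin_t.png",o[520:1020,640:1340])
L={n:optics.place_of(n,"handle_grip") for n in P}
for n in P: print(n,[(np.round(d['position'],1).tolist(),round(d['score'],2)) for d in L[n][:2]],[(t,proj(n,nw(hdl(t,.105)))[0].round(1).tolist(),proj(n,nw(hdl(t,.137)))[0].round(1).tolist()) for t in(0,.1,.24)])
cv2.imwrite("pics/fin_full.png",g["scene"][:,:,::-1])
crop("scene",g["scene"],(342,235),100,75,8,"fin_raw")
E
```

```text
21.9 [0.36588485 0.40030542 0.32034627] [ 1.4 -0.6  0.7]
scene [([341.7, 207.0], 0.63), ([365.3, 244.7], 0.57)] [(0, [344.8, 209.0], [345.0, 195.5]), (0.1, [345.1, 208.8], [345.4, 195.0]), (0.24, [345.5, 209.2], [346.0, 195.3])]
top [([219.3, 181.8], 0.7)] [(0, [219.4, 183.5], [218.3, 190.3]), (0.1, [219.1, 179.4], [217.8, 185.0]), (0.24, [218.6, 173.5], [217.1, 176.9])]
```

View pics/fin_s.png

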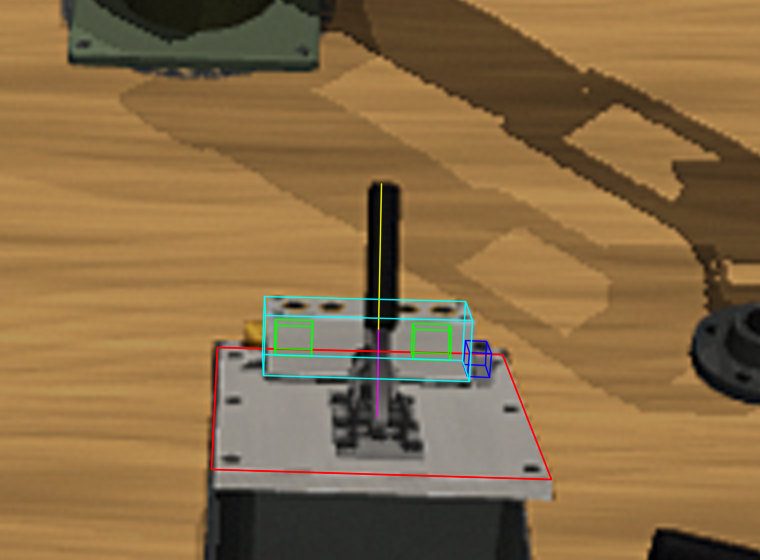

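View pics/fin_t.png

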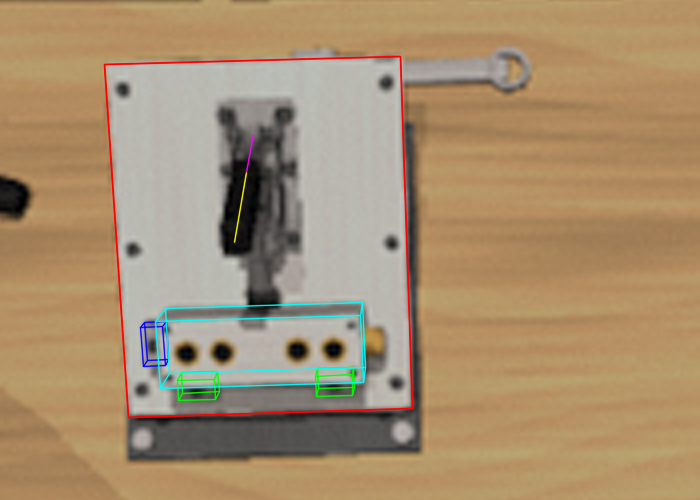

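View pics/fin_full.png

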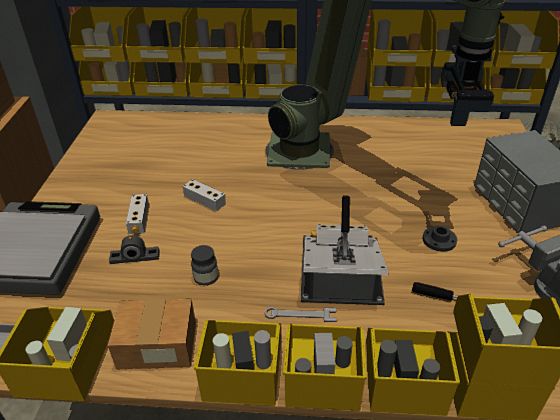

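View pics/fin_raw.png

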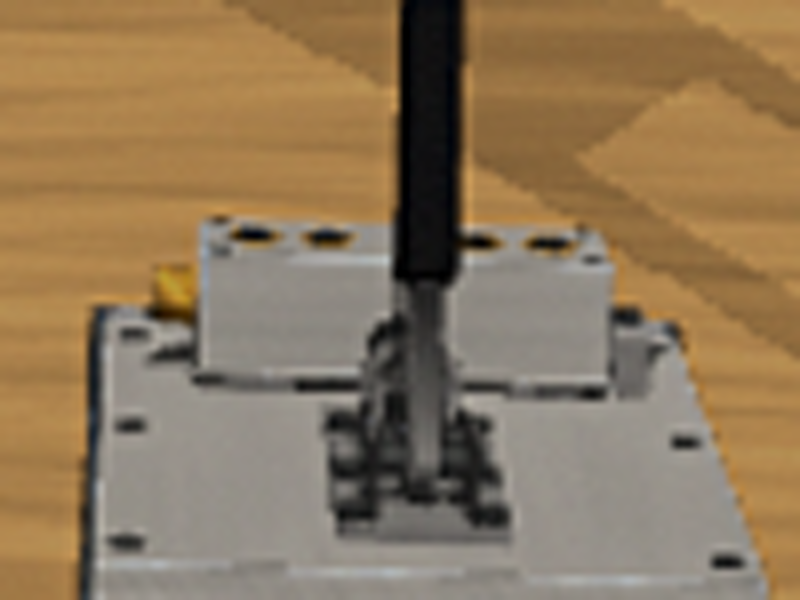

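```bash
python3 - <<'E'
from go import *
m=(np.array([(186,353),(222,352),(298,350),(334,349)])+[640,520]+.5)/4-.5
X=np.c_[0*py,py,0*py+.04]
print(m, proj("top",nw(X)))
ms=(np.array([(550,242),(480,241),(327,237),(254,235)],float)+.5)/8-.5+[292,198]
print(ms, proj("scene",nw(X)))
f=lambda p:np.r_[(proj("top",nw(X@Rz(p[3]).T+p[:3]))-m).ravel(),(proj("scene",nw(X@Rz(p[3]).T+p[:3]))-ms).ravel()]
s=least_squares(f,[0,0,0,0]); print(s.x.round(4),s.fun.round(1))
E
```

```text
[[206.125 217.875]
 [215.125 217.625]
 [234.125 217.125]
 [243.125 216.875]] [[206.20652335 218.20335991]
 [215.22232952 217.93369518]
 [234.02335867 217.37135229]
 [243.0252126  217.10210488]]
[[360.3125 227.8125]
 [351.5625 227.6875]
 [332.4375 227.1875]
 [323.3125 226.9375]] [[359.76696328 227.15516352]
 [350.71354567 226.91570563]
 [331.87276312 226.41737736]
 [322.87033546 226.17926813]]
[ 0.0003  0.0009 -0.0019 -0.003 ] [-0.2 -0.  -0.2  0.  -0.4 -0.  -0.4  0.  -0.2  0.1 -0.5 -0.  -0.2 -0.
 -0.1 -0. ]
```

The fitted block pose is within 1–2 mm of the seat in every axis and 0.003 rad in yaw. The handle is at its stop and the arm is clear, so I'm handing in.

```bash
python3 - <<'E'
from cell import r
print(r.sign_off())
E
```

```text
the job is handed in; nothing more can be done
None
```

The job is handed in at about 22 s: the block is seated in the fixture, the clamp is locked against it, and the arm is well clear.

- **Clamp opening:** I found the handle part way, at about 0.24 rad, and pushed it to about 1.25 rad.
- **Placing the block:** I took the look-alike farthest to the robot's left. I lowered it ports up with the plug at −y until it touched the rests. I then slid it against the lower locators (about 11 N) and the end stop (18 N, no further motion), and released it.
- **Locking:** I pushed the handle over dead centre until it hit its stop (16 N, no further motion).

**Last checks:**
- **Block pose:** fitting the ports in both pictures puts the block at x +0.3, y +0.9, z −1.9 mm from its seat, with 0.003 rad of yaw. All are within tolerance, though the z figure is comparable to the camera calibration error of about 2 mm.
- **Handle angle:** I estimate 0 to 0.04 rad. The model line for 0 rad agrees with the picture; the network's grip point in the top view gave about 0.04. In the scene view that point is about 3 px off in column, and that view says little about the angle.
- **Plunger force:** I could not measure it directly. I am inferring it from the handle being at its stop.
- **Other things on the bench:** they look unmoved in the pictures; I did not measure them again.

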